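# Free the top tasting tray from its clipped stack and lay it on the board

## Task

Set out a fresh tasting tray: free the yellow top tray from the nested stack - it is snapped under the blue clip of the white trays below, so press down its thumb tab to pop the clipped end up before lifting - and take it alone, leaving the white trays home on their stand. Set it down (do not drop it) upright in the middle of the wooden board, lengthwise along it, and let go. Do not press so hard that something would break, and leave the jars and cup standing where they are.

Things in the scene. Friction and masses are not known exactly. Their poses are not given: they have to be found in the camera images.
- tray_center (a point): Centre of the yellow tray (70 g), top of the nested stack: 20 mm above the underside of its feet, 20 mm below its rim top. x runs along it from thumb tab (-x) to clipped end (+x), z up. Rim 150 x 62 mm; each long side has a turned-down skirt 8 mm tall, vertical outer face at y = +-31 mm: grip these, half-way along. A blue prong 10 mm wide stands 22 mm above the rim at x = 80 mm
- tray_tab (a point): Point on top of the yellow tray's thumb tab (34 mm wide, 4 mm thick, x = -75 to -102 mm from the tray's centre), 90 mm from the centre, level with the rim. The tray rocks about its front foot rail, 55 mm away: 4 to 12 N and 3 to 8 mm of travel snap the far end up past the clip, where it stays propped about 10 mm high, tilted about 0.1 rad. 12 mm free gap to the white tab below
- tray_clip_end (a point): Point on top of the yellow rim at its clipped end, 72 mm from the tray's centre towards +x. The blue clip beads of the white trays reach over this edge and hold it with 3 to 5 N: pulled straight up, the tray drags the white trays with it
- bundle_top (a point): Three white trays of the same shape, nested and fast to each other, one loose piece of 200 g. Point at the centre of the uppermost white rim, at its top: 16 mm below the yellow rim top while nested (8 mm free below the yellow skirt; fingertips more than 16 mm below the yellow rim grip both). Axes as the tray's. The sprung blue clip with two prongs stands at its +x end
- bundle_clip_end (a point): Point on the uppermost white rim at its clip end, 72 mm from bundle_top towards +x. It must not be dragged up or shifted
- stand: Fixed wooden block, 215 x 90 mm, on which the stack stands; origin 30 mm below its upper face (it is sunk into the table by up to 15 mm). A post rises at its -x end under the tabs
- board: Fixed dark-toned wooden board, 240 mm (x) x 130 mm (y), 18 mm thick, upper face 18 mm above its origin, which is the centre of its underside. The tray goes on its middle, length along the board's x, either way round
- jar_a: Bystander: red jam jar with white cap, 64 mm diameter, 88 mm tall; origin at the centre of its underside
- jar_b: Bystander: dark jam jar with white cap, 64 mm diameter, 88 mm tall; origin at the centre of its underside
- jar_c: Bystander: olive-green jar with yellow cap, 72 mm diameter, 98 mm tall; origin at the centre of its underside
- jar_d: Bystander: honey-coloured jar with green cap, 64 mm diameter, 88 mm tall; origin at the centre of its underside
- jar_e: Bystander: second red jam jar with white cap, 64 mm diameter, 88 mm tall; origin at the centre of its underside
- tasting_cup: Bystander: empty white cup, 68 mm diameter, 70 mm tall; origin at the centre of its underside
Things that resemble listed ones, but are neither listed nor needed, are in the scene too. There is more than one size of the part that bears bundle_top; the job needs the middle-sized.

How it is judged:
By the outcome, as a careful person would: the job done as asked, in the order asked, and still so for the second after the job is handed in, with the robot touching nothing.
It also fails if it takes over 61 s, if anything falls off the work surface, if the arm or the gripper's body presses on something with over 40 N, if the wrist force passes 120 N, or if a joint passes its speed limit or range.

## Robot

A 6-joint arm with a two-finger parallel gripper is mounted at the origin on the work surface. World frame = base frame: x ahead of the robot, y to its left, z up, the work surface at z = 0. Lengths are in mm, angles in rad, forces in N, time in s.
With the tool pointing down it reaches from about 350 to 875 mm from the base axis. Payload 4.2 kg.
Tool frame: the origin (TCP) lies between the finger pads; the fingertips stand 17 mm ahead of it and the grasp point (between the pads) lies 2 mm behind it (nose_length is the distance from the TCP to the fingertips, in mm); z points along the fingers, y is the direction in which the jaws open and shut (so a half turn about z gives the same grasp; the last joint's range is limited). The gripper opens to 85 mm and grips with 20 to 120 N. Pads are 22 mm wide; open, the fingers measure 114 mm over their backs; the gripper's body (76 mm by 85 mm) begins 54 mm behind the grasp point. The pads swing forward as they close: fully open they stand 13 mm farther back than shut.
Start: joints at [1.471, 0.385, 0.008, 0, -1.194, -0.259], TCP at [219.436, 585.19, 248.312] pointing down, gripper open.
Joint ranges: [-3.14, 3.14], [-1.21, 2.06], [-1.07, 1.41], [-3.16, 2.05], [-2.99, -0.16], [-3.1, 3.1]. Speed limits (rad/s): [2.79, 2.79, 3.14, 3.14, 3.14, 3.14].

## Interface

Orientations are given as a unit quaternion [x, y, z, w].
In Python, from bench import * gives the robot as it stands.
- The arm moves only by the tool jog_arm, never from a script. Its argument "increments" is a list of rows, each a list of 4 numbers: the shift along the tool's x, y, z in m, then the turn about the tool's z in degrees. A call has 1 to 10 rows; each row is the pose to reach, as a shift and turn from the pose measured when the call began, along the tool's axes at that moment; what a row does not reach only later rows make up. A row lasts 1/8 s, in which the tool goes at most 62.5 mm and 10.7 degrees, less where a joint would pass 70% of its speed; a pose out of reach is approached as far as the arm can. A call with a gripper value outside its range is refused whole. "hand" is the gripper's target within -1 to 1 (fully open at 1, half-way at 0, shut at -1), set as the call begins (left out, the last holds). The fingers move at their own pace and stop on an object; the grip force is fixed at half the most. Time passes only in rows, so rows that repeat a pose let the fingers close. It gives the time, the measured TCP pose, the force and the opening at its end, in the units of the state.
- read_state(): the state, without advancing time (a new reading comes with each control period).
- get_image(name): name is "side" or "top" or "wrist"; returns the picture (400x640x3 uint8, red, green, blue); there is no depth.
- calibration(name): a dict with "fx", "fy", "cx", "cy" (pixels), "D" ([k1, k2, p1, p2, k3] as OpenCV has them; the pictures are not rectified), "position" and "rotation" of the camera in the world; the wrist camera has in their place "hand_eye" (4x4, takes a point from camera to tool coordinates, whose origin is the TCP and whose axes are the flange's). Camera axes: x right, y up, looking along -z (the intrinsics and any distortion apply to the point x, -y, -z); pixel columns grow to the right and rows downward; lengths in mm; the calibration is good to about 2 mm. A picture is of the moment at which its call begins: read the wrist's pose just before it. calibration takes no time and is no camera call.
- job_done(): hands the job in, once; it reports no verdict.
The state is a dict: "clock": time; "joints": joint angles; "joint_vel": joint speeds; "joint_efforts": joint torques, N m; "position": TCP position; "ee_rot": TCP orientation; "contact_force": force on the tool from outside, world axes, zero at the start; "wrist_torque": the same for the moment, N m; "gripper_width": finger opening in mm.
Only numpy, scipy, OpenCV 4.12 (cv2) and the standard library are available. Lean on these libraries where they do the work, as an engineer would, in place of code of your own. Each camera call takes 0.05 s, during which the arm holds its last target.

## Working session

There is one attempt and no reset: what is moved stays moved. The work goes in short steps, Python scripts to look and compute and a tool call to move; the robot and the scene stay as the last step left them, time stands still between calls to the robot, and variables do not carry over. Pictures are saved under pics/ and viewed, and the job is handed in when it is done.

Besides the shell and the picture viewer there is one more tool, called after "Emit:" by a JSON object that holds its "api" and its "payload". jog_arm: Moves the arm, as the interface text tells. Its arguments: {"type":"object","properties":{"increments":{"type":"array"},"hand":{"type":"number"}},"required":["increments"]}

```bash
mkdir -p pics; ls; python3 - <<'E'
from bench import *
import cv2, json
s=read_state(); print(s)
for n in ("side","top","wrist"):
    im=get_image(n); cv2.imwrite(f"pics/{n}0.png",cv2.cvtColor(im,cv2.COLOR_RGB2BGR))
    print(n,calibration(n))
E
```

```text
pics
{'clock': 0.0, 'joints': array([ 1.47058289e+00,  3.85548848e-01,  6.63412300e-03, -5.03568001e-04,
       -1.19399709e+00, -2.58565038e-01]), 'joint_vel': array([ 0.00052464, -0.00102108,  0.00048753,  0.00048311,  0.0010547 ,
        0.00090722]), 'joint_efforts': array([-6.78429551e-04, -3.92291594e+01,  1.88402134e+01,  4.18634132e+00,
       -4.69056540e-03,  6.80684863e-06]), 'position': array([219.26484501, 584.69439473, 247.22876467]), 'ee_rot': array([ 9.83935697e-01, -1.78519942e-01, -1.49629260e-04,  1.07293797e-03]), 'contact_force': array([-0.57365046, -0.06794923, -0.59501149]), 'wrist_torque': array([ 0.03428988, -0.01897194,  0.02983839]), 'gripper_width': 85.44904886984051}
side {'fx': 367.3547466973613, 'fy': 367.3547466973613, 'cx': 322.91203486555656, 'cy': 200.08845854468825, 'D': array([0.01912483, 0.        , 0.        , 0.        , 0.        ]), 'position': array([ 119.40589817, -775.30450304,  604.23015133]), 'rotation': array([ 0.48984042, -0.12199593, -0.20420221,  0.83873406])}
top {'fx': 392.52770301382066, 'fy': 392.52770301382066, 'cx': 323.97120529134054, 'cy': 197.69547635019677, 'D': array([-0.02960407,  0.        ,  0.        ,  0.        ,  0.        ]), 'position': array([ 316.70329691,  -12.44823173, 1383.12552343]), 'rotation': array([ 0.05906655, -0.04800653, -0.70399147,  0.70611793])}
wrist {'fx': 291.1949228133347, 'fy': 291.1949228133347, 'cx': 313.38565388227585, 'cy': 199.20715152597347, 'D': array([0.00872731, 0.        , 0.        , 0.        , 0.        ]), 'hand_eye': array([[ 1.16025380e-03,  9.55957737e-01,  2.93502059e-01,
         7.63554792e+01],
       [ 9.99999269e-01, -1.00920911e-03, -6.66065840e-04,
        -6.97853711e-01],
       [-3.40525841e-04,  2.93502617e-01, -9.55958209e-01,
        -1.24712178e+02],
       [ 0.00000000e+00,  0.00000000e+00,  0.00000000e+00,
         1.00000000e+00]])}
```

View pics/top0.png

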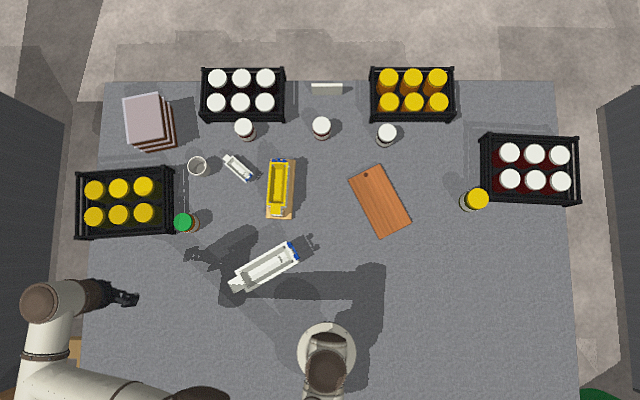

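View pics/side0.png

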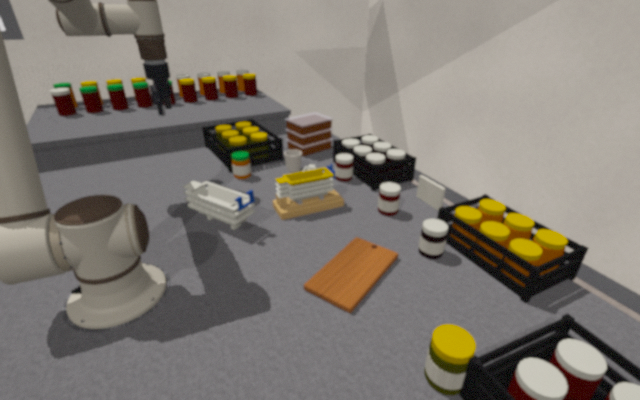

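View pics/wrist0.png

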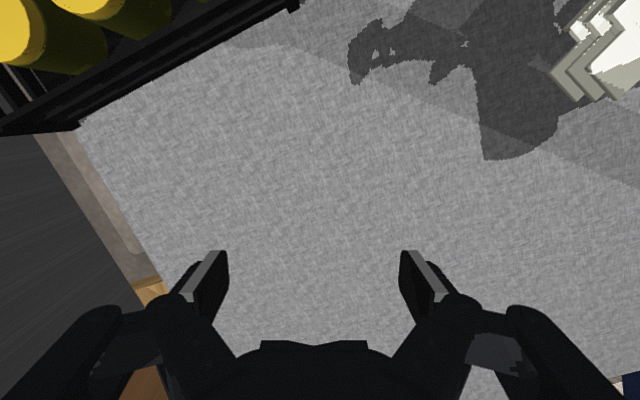

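```bash
cat > h.py <<'E'
from bench import *
import cv2, numpy as np
from scipy.spatial.transform import Rotation as R
def cam(n,st=None):
    c=calibration(n); K=np.array([[c['fx'],0,c['cx']],[0,c['fy'],c['cy']],[0,0,1]])
    if n=='wrist':
        T=np.eye(4);T[:3,:3]=R.from_quat(st['ee_rot']).as_matrix();T[:3,3]=st['position']
        T=T@c['hand_eye']; return K,c['D'],T[:3,:3],T[:3,3]
    return K,c['D'],R.from_quat(c['rotation']).as_matrix(),np.array(c['position'])
def ray(C,uv):
    K,D,Rm,p=C
    q=cv2.undistortPoints(np.array(uv,float).reshape(-1,1,2),K,D).reshape(-1,2)
    d=np.c_[q[:,0],-q[:,1],-np.ones(len(q))]@Rm.T
    return p,d
def onz(C,uv,z):
    p,d=ray(C,uv); return p+d*((z-p[2])/d[:,2])[:,None]
def proj(C,P):
    K,D,Rm,p=C
    q=(np.array(P,float).reshape(-1,3)-p)@Rm; q=q*[1,-1,-1]
    return cv2.projectPoints(q,np.zeros(3),np.zeros(3),K,D)[0].reshape(-1,2)
def tri(C1,u1,C2,u2):
    p1,d1=ray(C1,u1);p2,d2=ray(C2,u2);out=[]
    for a,b in zip(d1,d2):
        s=np.linalg.lstsq(np.c_[a,-b],p2-p1,rcond=None)[0]
        x,y=p1+a*s[0],p2+b*s[1]; out.append(np.r_[(x+y)/2,np.linalg.norm(x-y)])
    return np.array(out)
def crop(src,dst,x0,y0,x1,y1,k):
    im=cv2.imread(src)[y0:y1,x0:x1]; cv2.imwrite(dst,cv2.resize(im,None,fx=k,fy=k,interpolation=cv2.INTER_CUBIC))
E
python3 - <<'E'
from h import *
crop('pics/top0.png','pics/topc.png',180,130,310,230,6)
crop('pics/side0.png','pics/sidec.png',180,140,360,225,4)
im=cv2.imread('pics/top0.png');hsv=cv2.cvtColor(im,cv2.COLOR_BGR2HSV)
m=cv2.inRange(hsv,(20,120,60),(35,255,255));m[:, :250]=0;m[:,310:]=0;m[:140]=0;m[225:]=0
ys,xs=np.nonzero(m);print(len(xs),xs.min(),xs.max(),ys.min(),ys.max());print(cv2.minAreaRect(np.c_[xs,ys].astype(np.float32)))
b=cv2.inRange(hsv,(5,110,60),(18,255,255));b[:,:330]=0;b[:,420:]=0;b[:150]=0;b[250:]=0
cs,_=cv2.findContours(b,cv2.RETR_EXTERNAL,cv2.CHAIN_APPROX_NONE);c=max(cs,key=cv2.contourArea);r=cv2.minAreaRect(c);print(r)
C=cam('top');bx=cv2.boxPoints(r);P=onz(C,bx,18);print(P,np.linalg.norm(P-np.roll(P,1,0),axis=1),P.mean(0))
E
```

```text
908 266 291 161 219
((277.4292907714844, 190.15426635742188), (59.093727111816406, 24.475982666015625), 86.56636810302734)
((379.48651123046875, 200.91893005371094), (68.10365295410156, 37.01512145996094), 62.10273361206055)
[[ 590.58613834  -72.57415054   18.        ]
 [ 653.62716154 -189.39142554   18.        ]
 [ 438.98786816 -296.43374383   18.        ]
 [ 378.72115078 -181.71920979   18.        ]] [238.32628246 132.7420293  239.85012855 129.58202631] [ 515.4805797  -185.02963243   18.        ]
```

View pics/topc.png

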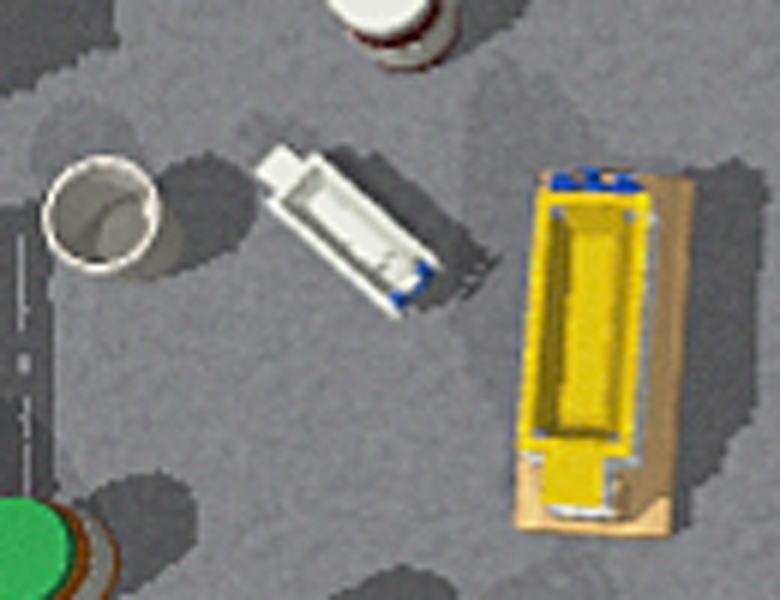

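View pics/sidec.png

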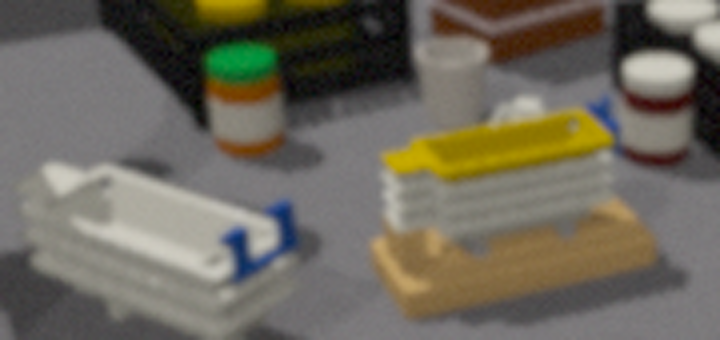

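```bash
python3 - <<'E'
from h import *
T=cam('top');S=cam('side')
print(tri(T,[[286.2,206.3],[288.3,162]],S,[[292,182],[332.8,174.8]]))
for z in (95,105,115):
    P=onz(T,[[270,162],[288.3,162],[286.2,206.3],[266.7,205]],z);print(z,P.round(1)[:,:2],np.linalg.norm(P-np.roll(P,1,0),axis=1),P.mean(0))
E
```

```text
[[485.46588877 129.26082238 117.91214582   8.63297541]
 [629.19275089 127.84224018 111.97982345   3.49174063]]
95 [[635.  191. ]
 [635.  129. ]
 [484.4 133.3]
 [488.6 198.3]] [146.66942226  61.93339287 150.73288856  65.11168255] [560.74661804 162.87987585  95.        ]
105 [[632.6 189.4]
 [632.6 127.9]
 [483.1 132.1]
 [487.2 196.6]] [145.53079547  61.4525904  149.5627162   64.60620633] [558.85205639 161.51876543 105.        ]
115 [[630.1 187.8]
 [630.1 126.8]
 [481.8 131. ]
 [485.9 195. ]] [144.39216869  60.97178793 148.39254384  64.10073011] [556.95749475 160.15765501 115.        ]
```

Emit:
{"api": "jog_arm", "payload": {"increments": [[0.05,0.027,-0.01,-2],[0.1,0.054,-0.02,-4],[0.15,0.081,-0.03,-6],[0.2,0.108,-0.04,-8],[0.25,0.135,-0.05,-10],[0.3,0.162,-0.053,-12],[0.35,0.19,-0.053,-14],[0.4,0.22,-0.053,-16],[0.445,0.245,-0.053,-18],[0.483,0.267,-0.053,-18]]}}

```text
clock: 1.4
position: [578.6, 163.5, 300.5]
ee_rot: [1.0, -0.023, -0.001, 0.001]
contact_force: [-0.1, 0.6, 0.5]
gripper_width: 85.5
```

Emit:
{"api": "jog_arm", "payload": {"increments": [[0,0,0,0],[0,0,0,0]]}}

```text
clock: 1.65
position: [578.4, 163.4, 300.0]
ee_rot: [1.0, -0.023, -0.001, 0.001]
contact_force: [-0.7, 0.5, -0.3]
gripper_width: 85.4
```

```bash
python3 - <<'E'
from h import *
s=read_state(); im=get_image('wrist'); cv2.imwrite('pics/w1.png',cv2.cvtColor(im,cv2.COLOR_RGB2BGR))
import pickle; pickle.dump(s,open('w1.pkl','wb'))
print(s['clock'],s['position'],R.from_quat(s['ee_rot']).as_matrix().round(4),s['contact_force'],s['gripper_width'],s['joint_vel'].max())
E
```

```text
1.65 [578.36868722 163.42888044 300.04951999] [[ 0.9989 -0.046  -0.0022]
 [-0.046  -0.9989 -0.002 ]
 [-0.0021  0.0021 -1.    ]] [-0.69132824  0.47277342 -0.306184  ] 85.4451562095315 0.024125261496430885
```

View pics/w1.png

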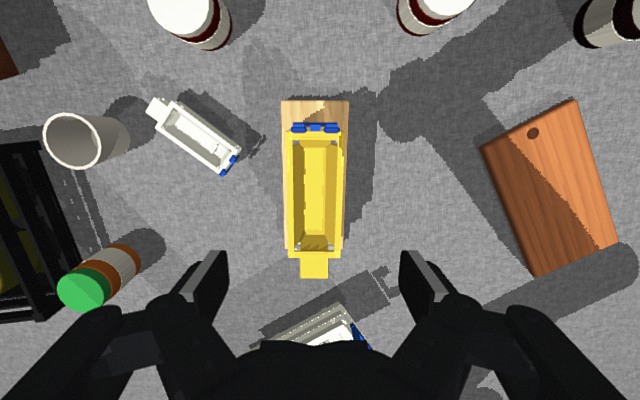

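```bash
python3 - <<'E'
from h import *
crop('pics/w1.png','pics/w1c.png',265,90,365,285,4)
im=cv2.imread('pics/w1.png');hsv=cv2.cvtColor(im,cv2.COLOR_BGR2HSV)
m=cv2.inRange(hsv,(23,110,90),(34,255,255));m[:, :270]=0;m[:,360:]=0;m[290:]=0
for r in range(128,284,6):
    xs=np.nonzero(m[r])[0]; print(r,len(xs),xs.min() if len(xs) else 0,xs.max() if len(xs) else 0)
for c in (300,306,314,322,330):
    ys=np.nonzero(m[:,c])[0];print('col',c,ys.min(),ys.max())
E
```

```text
128 0 0 0
134 59 285 343
140 45 286 343
146 58 286 343
152 58 286 343
158 58 286 343
164 57 286 343
170 57 286 342
176 57 286 342
182 57 286 342
188 56 287 342
194 56 287 342
200 55 287 341
206 55 287 341
212 55 287 341
218 55 287 341
224 54 287 340
230 54 287 340
236 51 288 340
242 46 288 340
248 41 288 340
254 52 288 339
260 28 300 327
266 28 300 327
272 28 300 327
278 21 302 326
col 300 133 277
col 306 132 278
col 314 132 278
col 322 130 278
col 330 134 257
```

View pics/w1c.png

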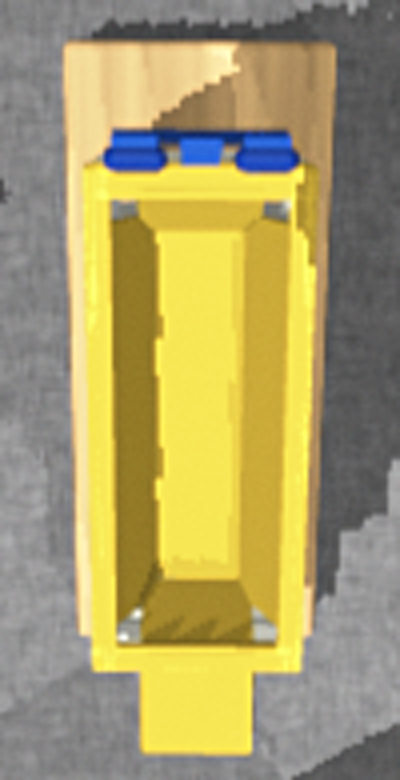

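```bash
python3 - <<'E'
from h import *
import pickle
s=pickle.load(open('w1.pkl','rb'));W=cam('wrist',s)
# rimCL, rimCR, rimTR, rimTL, tabL,tabR (pixel edges)
uv=[[286,131],[341,131],[340.3,257.8],[287.8,257.8],[300,278.2],[328,278.2]]
for z in (90,100,105,110,115,120):
    P=onz(W,uv,z); a=P[:,:2]
    cl=(a[0]+a[1])/2;tb=(a[2]+a[3])/2;tt=(a[4]+a[5])/2
    print(z,'wC %.1f wT %.1f wtab %.1f len %.1f full %.1f'%(np.linalg.norm(a[0]-a[1]),np.linalg.norm(a[2]-a[3]),np.linalg.norm(a[4]-a[5]),np.linalg.norm(cl-tb),np.linalg.norm(cl-tt)),'cen',((cl+tb)/2).round(1),'tabend',tt.round(1),'yaw',np.degrees(np.arctan2(*(cl-tt)[::-1])).round(2))
T=cam('top')
print(tri(W,uv,T,[[270,162],[288.3,162],[286.2,206.3],[266.7,205],[270.5,215.8],[280.8,215.8]]).round(1))
# stand corners (upper face) clip end
for z in (15,20,25,30): 
    q=onz(W,[[281,100.5],[348.8,100.5]],z);print(z,q.round(1),np.linalg.norm(q[0]-q[1]))
E
```

```text
90 wC 61.7 wT 67.3 wtab 36.7 len 158.7 full 188.5 cen [552.3 163.7] tabend [443.2 168.3] yaw -2.37
100 wC 59.8 wT 65.3 wtab 35.6 len 153.9 full 182.9 cen [555.4 163.6] tabend [449.5 168. ] yaw -2.37
105 wC 58.9 wT 64.3 wtab 35.1 len 151.6 full 180.1 cen [556.9 163.5] tabend [452.7 167.9] yaw -2.37
110 wC 58.0 wT 63.3 wtab 34.5 len 149.2 full 177.3 cen [558.4 163.5] tabend [455.9 167.8] yaw -2.37
115 wC 57.0 wT 62.3 wtab 34.0 len 146.8 full 174.4 cen [560.  163.4] tabend [459.  167.7] yaw -2.37
120 wC 56.1 wT 61.3 wtab 33.4 len 144.4 full 171.6 cen [561.5 163.4] tabend [462.2 167.6] yaw -2.37
[[6.337e+02 1.902e+02 1.005e+02 2.000e-01]
 [6.320e+02 1.295e+02 1.034e+02 3.300e+00]
 [4.822e+02 1.333e+02 1.086e+02 3.200e+00]
 [4.863e+02 1.967e+02 1.115e+02 2.300e+00]
 [4.518e+02 1.847e+02 1.019e+02 2.000e+00]
 [4.516e+02 1.499e+02 1.043e+02 1.000e+00]]
15 [[667.8 202.   15. ]
 [663.7 111.8  15. ]] 90.26482822789147
20 [[667.6 201.5  20. ]
 [663.6 112.4  20. ]] 89.16297191810956
25 [[667.5 201.   25. ]
 [663.5 113.   25. ]] 88.06111560832767
30 [[667.3 200.5  30. ]
 [663.4 113.6  30. ]] 86.95925929854576
```

Emit:
{"api": "jog_arm", "payload": {"increments": [[-0.04,0.0005,0.02,0],[-0.08,0.001,0.05,0],[-0.11,0.0014,0.08,0],[-0.1105,0.0014,0.11,0],[-0.1105,0.0014,0.13,0],[-0.1105,0.0014,0.14,0],[-0.1105,0.0014,0.14,0]], "hand": -1}}

```text
clock: 2.58
position: [467.1, 167.8, 160.4]
ee_rot: [1.0, -0.022, -0.001, 0.001]
contact_force: [-0.4, 0.3, 0.0]
gripper_width: 0.1
```

```bash
python3 - <<'E'
from h import *
s=read_state(); im=get_image('wrist'); cv2.imwrite('pics/w2.png',cv2.cvtColor(im,cv2.COLOR_RGB2BGR))
im=get_image('side'); cv2.imwrite('pics/s2.png',cv2.cvtColor(im,cv2.COLOR_RGB2BGR)); crop('pics/s2.png','pics/s2c.png',240,110,360,220,6)
import pickle; pickle.dump(s,open('w2.pkl','wb'))
print(s['clock'],s['position'],R.from_quat(s['ee_rot']).as_matrix().round(4),s['contact_force'],s['gripper_width'],s['joint_vel'].max())
E
```

```text
2.575 [467.11446374 167.77562953 160.39837154] [[ 0.999  -0.0437 -0.0022]
 [-0.0437 -0.999  -0.0023]
 [-0.0021  0.0024 -1.    ]] [-0.44401264  0.33362863  0.03394375] 0.1455571712863686 0.026975736708783983
```

View pics/w2.png

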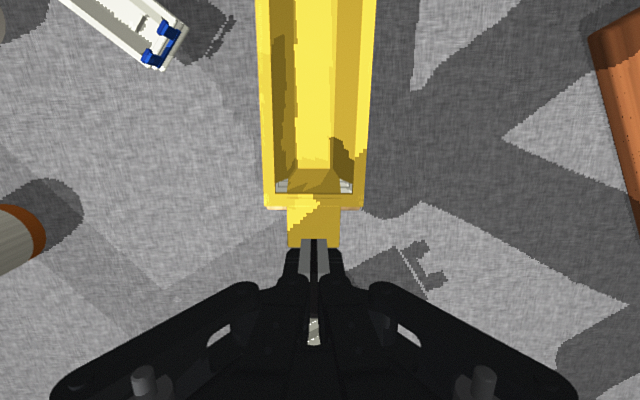

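View pics/s2c.png

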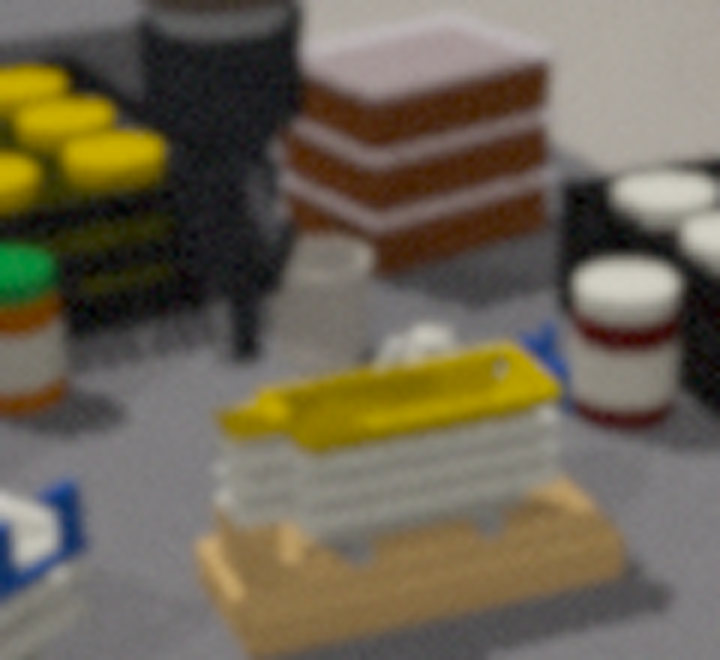

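```bash
python3 - <<'E'
from h import *
import pickle
s=pickle.load(open('w2.pkl','rb'));W=cam('wrist',s)
crop('pics/w2.png','pics/w2c.png',240,150,390,260,5)
im=cv2.imread('pics/w2.png');hsv=cv2.cvtColor(im,cv2.COLOR_BGR2HSV)
m=cv2.inRange(hsv,(20,110,70),(34,255,255))
for r in (4,30,60,100,140,180,195,200,204,207,208,210,215,225,235,240,244,247):
    xs=np.nonzero(m[r,240:390])[0]+240; print(r,len(xs),xs.min() if len(xs) else 0,xs.max() if len(xs) else 0)
ys=np.nonzero(m[:,294])[0];print(ys.max()); ys=np.nonzero(m[:,275])[0];print(ys.max());ys=np.nonzero(m[:,355])[0];print(ys.max())
s1=pickle.load(open('w1.pkl','rb'));W1=cam('wrist',s1)
print(tri(W1,[[340.5,257.8],[287.8,257.8],[300,257.8],[328,257.8]],W,[[365.5,209],[263.5,209],[287,208],[341.5,208]]).round(1))
E
```

```text
4 122 255 376
30 119 256 374
60 115 258 372
100 111 259 369
140 107 261 367
180 91 263 364
195 100 264 363
200 100 264 363
204 100 264 363
207 57 286 357
208 55 286 340
210 54 287 340
215 53 287 339
225 53 287 339
235 52 288 339
240 25 288 338
244 25 288 338
247 9 328 336
246
205
206
[[4.817e+02 1.342e+02 1.092e+02 9.000e-01]
 [4.840e+02 1.987e+02 1.079e+02 8.000e-01]
 [4.846e+02 1.836e+02 1.100e+02 3.000e-01]
 [4.835e+02 1.495e+02 1.108e+02 5.000e-01]]
```

View pics/w2c.png

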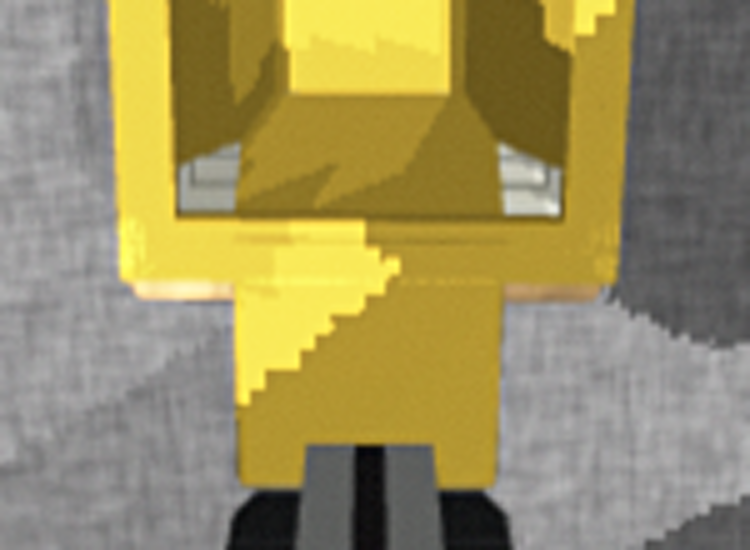

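```bash
python3 - <<'E'
from h import *
import pickle
s=pickle.load(open('w2.pkl','rb'));W=cam('wrist',s)
uv=[[264,207],[364.3,207],[287,207],[340.5,207],[288,247.6],[339.5,247.6]]
for z in (102,105,108,111):
    P=onz(W,uv,z)[:,:2]; print(z,P.round(1).tolist(),np.linalg.norm(P[0]-P[1]),np.linalg.norm(P[4]-P[5]),np.linalg.norm(P[2]+P[3]-P[4]-P[5])/2)
# edge direction left/right
P=onz(W,[[255,4],[263,180],[376.8,4],[364.8,180]],108);print(P.round(1)); 
for a,b in ((0,1),(2,3)):
    d=(P[a]-P[b])[:2];print(np.degrees(np.arctan2(d[1],d[0])))
E
```

```text
102 [[483.3, 199.7], [480.4, 133.3], [482.6, 184.5], [481.1, 149.1], [452.9, 185.9], [451.4, 150.2]] 66.49665201925868 35.69392882494778 29.700097646473264
105 [[484.2, 199.2], [481.4, 133.8], [483.6, 184.2], [482.1, 149.3], [454.4, 185.5], [452.9, 150.5]] 65.40622113091457 35.108609694808635 29.213067053547032
108 [[485.2, 198.6], [482.4, 134.3], [484.6, 183.9], [483.1, 149.6], [455.9, 185.2], [454.4, 150.7]] 64.31579024257049 34.52329056466949 28.7260364606208
111 [[486.2, 198.0], [483.5, 134.9], [485.6, 183.6], [484.1, 149.9], [457.4, 184.8], [455.9, 150.9]] 63.225359354226384 33.93797143453031 28.239005867694544
[[597.5 192.8 108. ]
 [503.  197.6 108. ]
 [594.9 128.9 108. ]
 [500.2 134.2 108. ]]
-2.889436779433108
-3.1921881546244095
```

Emit:
{"api": "jog_arm", "payload": {"increments": [[0.001,0.0006,0.012,0],[0.002,0.0006,0.024,0],[0.002,0.0006,0.028,0],[0.002,0.0006,0.028,0]]}}

```text
clock: 3.18
position: [469.7, 166.9, 132.7]
ee_rot: [1.0, -0.022, -0.001, 0.001]
contact_force: [-0.7, 0.9, 0.0]
gripper_width: -0.0
```

Emit:
{"api": "jog_arm", "payload": {"increments": [[0,0,0.0015,0],[0,0,0.003,0],[0,0,0.003,0]]}}

```text
clock: 3.55
position: [469.8, 167.0, 129.9]
ee_rot: [1.0, -0.022, -0.0, 0.001]
contact_force: [-0.4, -0.3, 1.4]
gripper_width: -0.1
```

Emit:
{"api": "jog_arm", "payload": {"increments": [[0,0,0.001,0],[0,0,0.001,0]]}}

```text
clock: 3.8
position: [469.5, 166.9, 129.5]
ee_rot: [1.0, -0.022, -0.001, 0.001]
contact_force: [-3.4, 0.2, 5.5]
gripper_width: -0.4
```

Emit:
{"api": "jog_arm", "payload": {"increments": [[0,0,0.001,0],[0,0,0.001,0]]}}

```text
clock: 4.05
position: [469.5, 167.0, 129.5]
ee_rot: [1.0, -0.022, -0.0, 0.001]
contact_force: [-4.0, -0.4, 7.3]
gripper_width: 0.4
```

Emit:
{"api": "jog_arm", "payload": {"increments": [[0,0,0.001,0],[0,0,0.001,0]]}}

```text
clock: 4.3
position: [469.5, 167.0, 129.4]
ee_rot: [1.0, -0.022, -0.0, 0.001]
contact_force: [-3.0, 0.1, 6.4]
gripper_width: -0.3
```

Emit:
{"api": "jog_arm", "payload": {"increments": [[0,0,0.001,0],[0,0,0.0015,0],[0,0,0.002,0]]}}

```text
clock: 4.68
position: [469.4, 167.0, 129.2]
ee_rot: [1.0, -0.021, 0.0, 0.001]
contact_force: [-6.4, 0.0, 13.8]
gripper_width: -0.0
```

```bash
python3 - <<'E'
from h import *
s=read_state();im=get_image('wrist'); cv2.imwrite('pics/w3.png',cv2.cvtColor(im,cv2.COLOR_RGB2BGR))
im=get_image('side'); cv2.imwrite('pics/s3.png',cv2.cvtColor(im,cv2.COLOR_RGB2BGR)); crop('pics/s3.png','pics/s3c.png',260,130,350,210,8)
print(s['contact_force'],s['wrist_torque'],s['position'],s['joints'])
E
```

```text
[-6.40880562  0.0176278  13.7593418 ] [-0.09809665  1.90352721 -0.01996225] [469.43768469 167.02547921 129.1995121 ] [ 0.66925554  0.29889336 -0.46183019  0.00218746 -0.81118976  0.8575787 ]
```

View pics/w3.png

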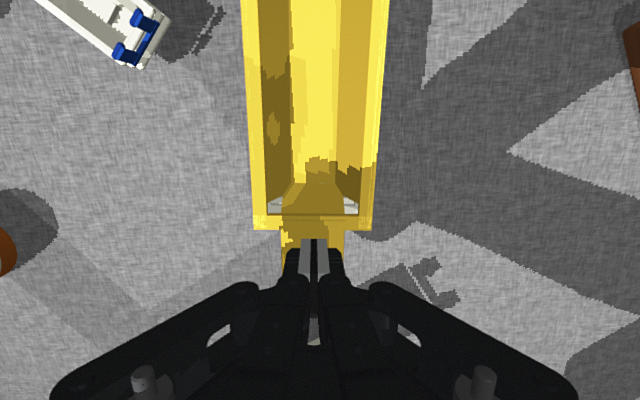

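View pics/s3c.png

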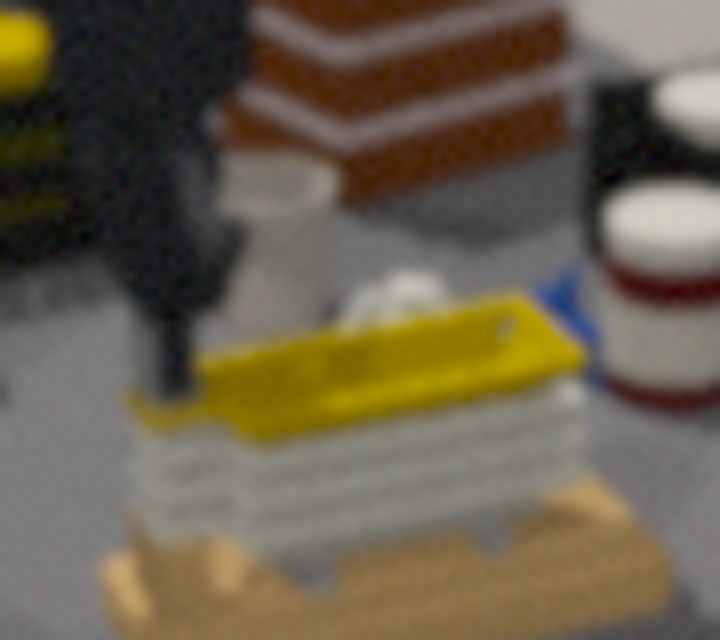

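Emit:
{"api": "jog_arm", "payload": {"increments": [[-0.001,0,0.001,0],[-0.002,0,0.0015,0],[-0.002,0,0.0015,0]]}}

```text
clock: 5.15
position: [468.6, 167.7, 128.7]
ee_rot: [1.0, -0.021, 0.002, 0.0]
contact_force: [0.9, -0.6, 3.9]
gripper_width: -0.1
```

Emit:
{"api": "jog_arm", "payload": {"increments": [[-0.001,0,0.001,0],[-0.002,0,0.002,0],[-0.002,0,0.002,0]]}}

```text
clock: 5.52
position: [466.5, 167.7, 126.4]
ee_rot: [1.0, -0.021, 0.001, 0.0]
contact_force: [0.8, -0.3, -0.1]
gripper_width: 0.1
```

Emit:
{"api": "jog_arm", "payload": {"increments": [[-0.001,0,0.001,0],[-0.002,0,0.002,0],[-0.002,0,0.002,0]]}}

```text
clock: 5.9
position: [464.5, 167.9, 124.4]
ee_rot: [1.0, -0.021, 0.002, 0.0]
contact_force: [1.5, -0.3, 2.2]
gripper_width: -0.0
```

```bash
python3 - <<'E'
from h import *
s=read_state();im=get_image('wrist'); cv2.imwrite('pics/w4.png',cv2.cvtColor(im,cv2.COLOR_RGB2BGR))
im=get_image('side'); cv2.imwrite('pics/s4.png',cv2.cvtColor(im,cv2.COLOR_RGB2BGR)); crop('pics/s4.png','pics/s4c.png',260,130,350,210,8)
print(s['contact_force'],s['position'])
E
```

```text
[ 1.47469712 -0.281244    2.18417906] [464.54517538 167.87691589 124.36673868]
```

View pics/w4.png

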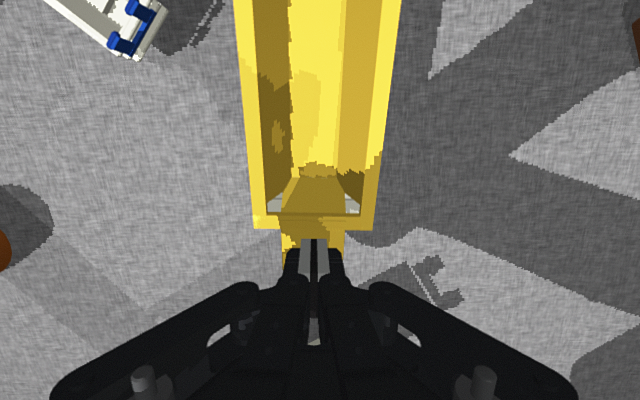

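View pics/s4c.png

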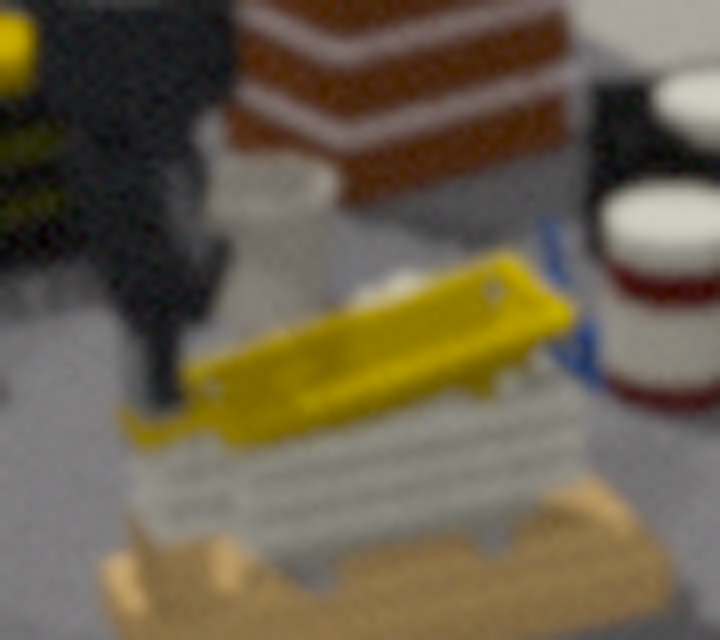

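Emit:
{"api": "jog_arm", "payload": {"increments": [[0.001,0,-0.001,0],[0.002,0,-0.002,0],[0.003,0,-0.003,0],[0.004,0,-0.005,0],[0.004,0,-0.01,0],[0.004,0,-0.04,0],[0.004,0,-0.08,0],[0.05,0,-0.13,0],[0.1,0,-0.17,0],[0.1,0,-0.175,0]]}}

```text
clock: 7.25
position: [566.8, 164.0, 302.4]
ee_rot: [1.0, -0.022, 0.004, -0.001]
contact_force: [0.4, -0.2, -0.7]
gripper_width: 0.2
```

Emit:
{"api": "jog_arm", "payload": {"increments": [[0.002,0.001,0,0],[0.002,0.001,0,0],[0.002,0.001,0,0],[0.002,0.001,0,0]], "hand": 1}}

```text
clock: 7.75
position: [568.1, 163.0, 301.9]
ee_rot: [1.0, -0.021, 0.004, -0.001]
contact_force: [-0.7, 0.5, -0.9]
gripper_width: 72.6
```

```bash
python3 - <<'E'
from h import *
s=read_state();im=get_image('wrist'); cv2.imwrite('pics/w5.png',cv2.cvtColor(im,cv2.COLOR_RGB2BGR))
im=get_image('side'); cv2.imwrite('pics/s5.png',cv2.cvtColor(im,cv2.COLOR_RGB2BGR)); crop('pics/s5.png','pics/s5c.png',260,130,350,210,8)
import pickle; pickle.dump(s,open('w5.pkl','wb'))
print(s['clock'],s['contact_force'],s['position'],s['ee_rot'],s['gripper_width'])
crop('pics/w5.png','pics/w5c.png',260,60,370,300,3)
E
```

```text
7.75 [-0.72178174  0.51019877 -0.89863342] [568.11997155 162.95268753 301.91716724] [ 9.99765868e-01 -2.13387655e-02  3.53998102e-03 -5.78872455e-04] 72.58489426369653
```

View pics/w5.png

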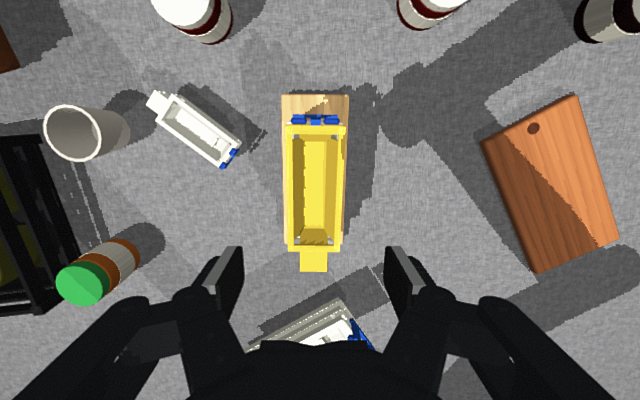

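View pics/s5c.png

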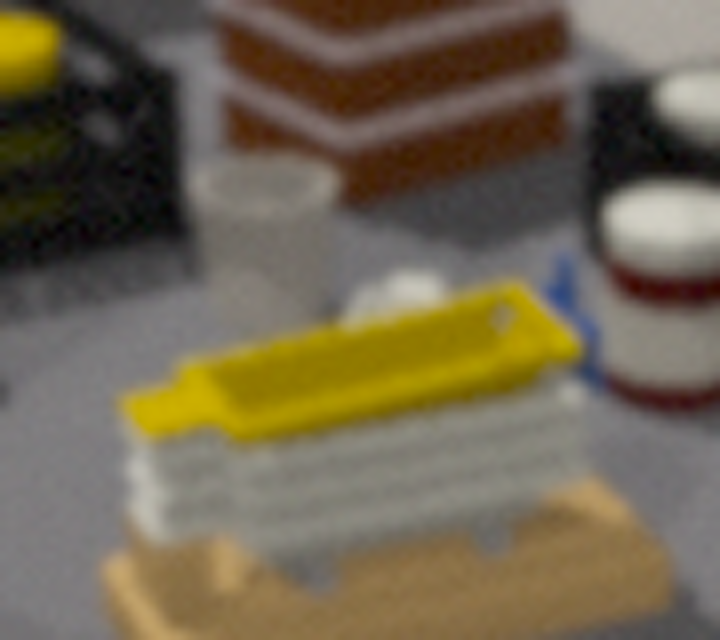

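View pics/w5c.png

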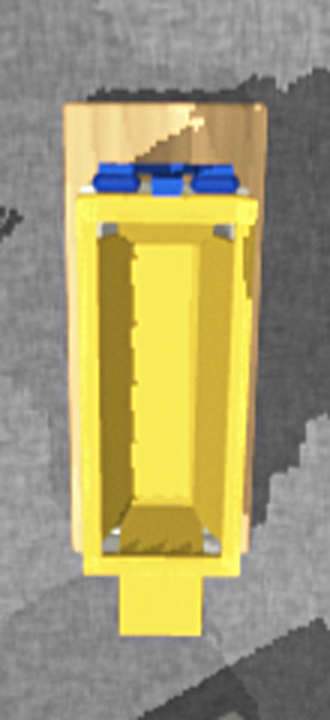

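```bash
python3 - <<'E'
from h import *
import pickle
s=pickle.load(open('w5.pkl','rb'));W=cam('wrist',s)
im=cv2.imread('pics/w5.png');hsv=cv2.cvtColor(im,cv2.COLOR_BGR2HSV)
m=cv2.inRange(hsv,(23,110,90),(34,255,255));m[:, :270]=0;m[:,360:]=0;m[290:]=0
for r in range(120,275,8):
    xs=np.nonzero(m[r])[0]; print(r,xs.min(),xs.max(),end='; ')
for c in (296,306,314,322,330):
    ys=np.nonzero(m[:,c])[0];print('col',c,ys.min(),ys.max())
a=onz(W,[[286,125],[346.3,125]],123); b=onz(W,[[288,251.5],[340.3,251.5]],110); t=onz(W,[[300,272],[327.5,272]],107)
for q in (a,b,t): print(q.round(1).tolist(),np.linalg.norm(q[0]-q[1]))
c=(a.mean(0)+b.mean(0))/2; d=a.mean(0)-b.mean(0); print(c,np.linalg.norm(d),np.degrees(np.arctan2(d[1],d[0])))
Rm=R.from_quat(s['ee_rot']).as_matrix(); print('tool delta',Rm.T@(c-s['position']),'toolyaw',np.degrees(np.arctan2(Rm[1,0],Rm[0,0])),Rm.round(4))
E
```

```text
Traceback (most recent call last):
ValueError: zero-size array to reduction operation minimum which has no identity
```

```bash
python3 - <<'E'
from h import *
import pickle
s=pickle.load(open('w5.pkl','rb'));W=cam('wrist',s)
im=cv2.imread('pics/w5.png');hsv=cv2.cvtColor(im,cv2.COLOR_BGR2HSV)
m=cv2.inRange(hsv,(23,110,90),(34,255,255));m[:, :270]=0;m[:,360:]=0;m[290:]=0
for r in range(128,272,8):
    xs=np.nonzero(m[r])[0]; print(r,xs.min(),xs.max(),end='; ')
for c in (296,306,314,322,330):
    ys=np.nonzero(m[:,c])[0];print('col',c,ys.min(),ys.max())
a=onz(W,[[286,125],[346.3,125]],123); b=onz(W,[[288,251.5],[340.3,251.5]],110); t=onz(W,[[300,272],[327.5,272]],107)
for q in (a,b,t): print(q.round(1).tolist(),np.linalg.norm(q[0]-q[1]))
c=(a.mean(0)+b.mean(0))/2; d=a.mean(0)-b.mean(0); print(c,np.linalg.norm(d),np.degrees(np.arctan2(d[1],d[0])))
Rm=R.from_quat(s['ee_rot']).as_matrix(); print('tool delta',Rm.T@(c-s['position']),'toolyaw',np.degrees(np.arctan2(Rm[1,0],Rm[0,0])),Rm.round(4))
E
```

```text
128 285 345; 136 285 343; 144 285 344; 152 286 343; 160 286 343; 168 286 343; 176 286 342; 184 286 342; 192 286 342; 200 287 341; 208 287 341; 216 287 340; 224 287 340; 232 287 340; 240 287 339; 248 288 339; 256 300 326; 264 300 326; col 296 125 251
col 306 124 271
col 314 126 271
col 322 125 271
col 330 125 251
[[632.2, 188.3, 123.0], [629.7, 127.3, 123.0]] 61.04567575951121
[[484.5, 197.2, 110.0], [482.0, 134.5, 110.0]] 62.814758623929855
[[454.5, 184.6, 107.0], [453.1, 150.5, 107.0]] 34.092822553893185
[557.0865628  161.82498051 116.5       ] 148.456582934931 -3.1136761466075438
tool delta [-12.2828216    1.84003036 185.33289056] toolyaw -2.44570818034975 [[ 0.9991 -0.0427  0.0071]
 [-0.0427 -0.9991  0.001 ]
 [ 0.0071 -0.0013 -1.    ]]
```

Emit:
{"api": "jog_arm", "payload": {"increments": [[-0.006,0.001,0.04,0.3],[-0.0123,0.0018,0.08,0.5],[-0.0123,0.0018,0.11,0.5],[-0.0123,0.0018,0.135,0.5],[-0.0123,0.0018,0.14,0.5],[-0.0123,0.0018,0.14,0.5]], "hand": 0.8}}

```text
clock: 8.6
position: [557.5, 162.1, 162.6]
ee_rot: [1.0, -0.026, 0.004, -0.001]
contact_force: [0.9, -0.7, 0.2]
gripper_width: 76.6
```

```bash
python3 - <<'E'
from h import *
s=read_state();im=get_image('wrist'); cv2.imwrite('pics/w6.png',cv2.cvtColor(im,cv2.COLOR_RGB2BGR))
import pickle; pickle.dump(s,open('w6.pkl','wb'))
print(s['clock'],s['contact_force'],s['position'],R.from_quat(s['ee_rot']).as_matrix().round(4),s['gripper_width'])
hsv=cv2.cvtColor(im,cv2.COLOR_RGB2HSV)
m=cv2.inRange(hsv,(22,110,80),(34,255,255))
for r in range(4,260,16):
    xs=np.nonzero(m[r,200:430])[0]+200; print(r,xs.min(),xs.max(),end='; ')
E
```

```text
8.6 [ 0.89737395 -0.70824392  0.23836339] [557.48994943 162.05317959 162.60669345] [[ 0.9987 -0.0512  0.0083]
 [-0.0512 -0.9987  0.0013]
 [ 0.0083 -0.0017 -1.    ]] 76.59210854701796Traceback (most recent call last):
  File "<stdin>", line 8, in <module>
    return umr_minimum(a, axis, None, out, keepdims, initial, where)
ValueError: zero-size array to reduction operation minimum which has no identity
```

View pics/w6.png

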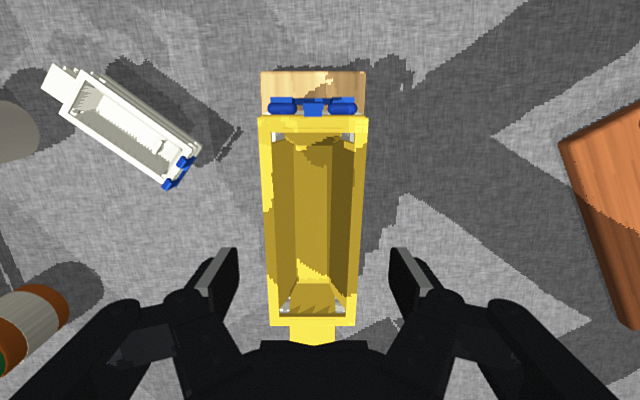

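Emit:
{"api": "jog_arm", "payload": {"increments": [[-0.0003,-0.0005,0.012,0],[-0.0003,-0.0005,0.025,0],[-0.0003,-0.0005,0.038,0],[-0.0003,-0.0005,0.046,0],[-0.0003,-0.0005,0.048,0],[-0.0003,-0.0005,0.048,0]]}}

```text
clock: 9.4
position: [558.1, 162.9, 115.2]
ee_rot: [1.0, -0.026, 0.005, -0.001]
contact_force: [0.0, 0.3, -0.2]
gripper_width: 77.2
```

```bash
python3 - <<'E'
from h import *
s=read_state();im=get_image('wrist'); cv2.imwrite('pics/w7.png',cv2.cvtColor(im,cv2.COLOR_RGB2BGR))
im=get_image('side'); cv2.imwrite('pics/s7.png',cv2.cvtColor(im,cv2.COLOR_RGB2BGR)); crop('pics/s7.png','pics/s7c.png',260,130,350,210,8)
print(s['clock'],s['contact_force'],s['position'],s['gripper_width'])
E
```

```text
9.4 [ 0.01820841  0.29836128 -0.16787401] [558.10985287 162.86606204 115.17721194] 77.150494169916
```

View pics/w7.png

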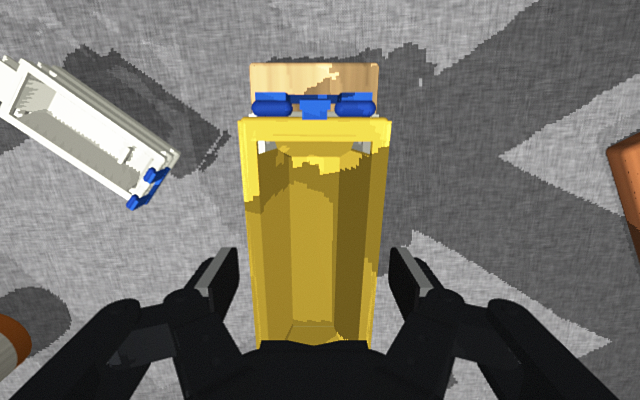

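View pics/s7c.png

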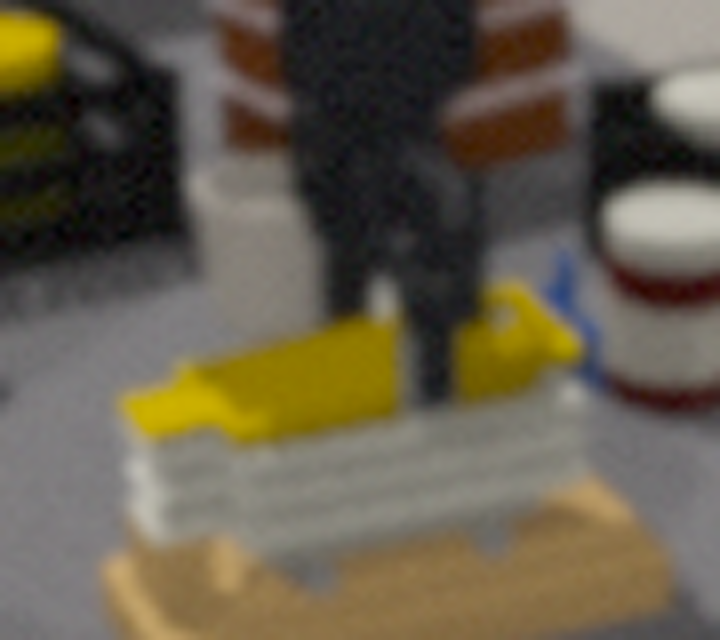

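Emit:
{"api": "jog_arm", "payload": {"increments": [[0,0.0003,-0.0015,0],[0,0.0003,-0.0015,0],[0,0.0003,-0.0015,0],[0,0.0003,-0.0015,0]], "hand": -1}}

```text
clock: 10.0
position: [558.4, 162.7, 117.7]
ee_rot: [1.0, -0.025, 0.005, -0.001]
contact_force: [-1.5, 0.6, 4.8]
gripper_width: 60.5
```

```bash
python3 - <<'E'
from h import *
s=read_state();im=get_image('wrist'); cv2.imwrite('pics/w8.png',cv2.cvtColor(im,cv2.COLOR_RGB2BGR))
im=get_image('side'); cv2.imwrite('pics/s8.png',cv2.cvtColor(im,cv2.COLOR_RGB2BGR)); crop('pics/s8.png','pics/s8c.png',260,130,350,210,8)
print(s['clock'],s['contact_force'],s['position'],s['gripper_width'],s['wrist_torque'])
E
```

```text
10.0 [-1.45752939  0.59677717  4.82836003] [558.44295113 162.70936573 117.74757527] 60.485766411027555 [-0.08902768  0.50915108 -0.01431257]
```

View pics/s8c.png

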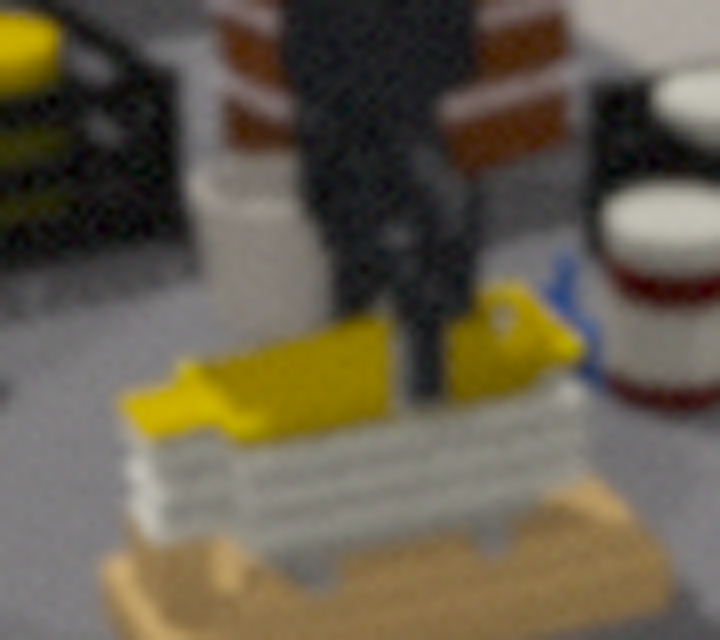

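Emit:
{"api": "jog_arm", "payload": {"increments": [[0,0,-0.002,0],[0,0,-0.005,0],[0,0,-0.008,0],[0,0,-0.012,0],[0,0,-0.012,0],[0,0,-0.012,0]]}}

```text
clock: 10.85
position: [558.3, 162.7, 129.7]
ee_rot: [1.0, -0.025, 0.005, -0.001]
contact_force: [-1.1, -0.0, -0.9]
gripper_width: 60.1
```

```bash
python3 - <<'E'
from h import *
s=read_state()
im=get_image('side'); cv2.imwrite('pics/s9.png',cv2.cvtColor(im,cv2.COLOR_RGB2BGR)); crop('pics/s9.png','pics/s9c.png',260,130,350,210,8)
print(s['clock'],s['contact_force'],s['position'],s['gripper_width'],s['wrist_torque'])
E
```

```text
10.85 [-1.12585888 -0.03649077 -0.88969996] [558.27084754 162.69222516 129.66325037] 60.05577659490834 [ 0.0212972   0.04479802 -0.00390908]
```

View pics/s9c.png

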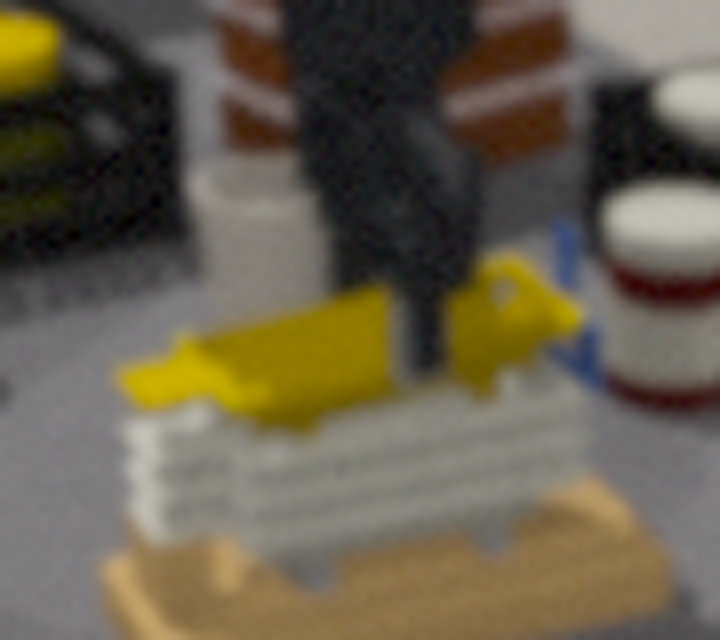

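Emit:
{"api": "jog_arm", "payload": {"increments": [[0,0,-0.006,0],[0,0,-0.014,0],[0,0,-0.026,0],[0,0,-0.04,0],[0,0,-0.06,0],[0,0,-0.08,0],[0,0,-0.1,0],[0,0,-0.11,0],[0,0,-0.11,0]]}}

```text
clock: 12.02
position: [557.3, 162.6, 240.6]
ee_rot: [1.0, -0.025, 0.006, -0.002]
contact_force: [-0.4, -0.0, -1.0]
gripper_width: 60.1
```

```bash
python3 - <<'E'
from h import *
s=read_state()
im=get_image('side'); cv2.imwrite('pics/s10.png',cv2.cvtColor(im,cv2.COLOR_RGB2BGR)); crop('pics/s10.png','pics/s10c.png',240,100,360,210,6)
im=get_image('wrist'); cv2.imwrite('pics/w10.png',cv2.cvtColor(im,cv2.COLOR_RGB2BGR))
print(s['clock'],s['contact_force'],s['position'],s['gripper_width'],s['wrist_torque'],R.from_quat(s['ee_rot']).as_matrix().round(4))
E
```

```text
12.025 [-0.35747868 -0.02604193 -0.97275843] [557.2551602  162.55975014 240.58708946] 60.13993403775666 [-0.04187951 -0.00635484  0.020929  ] [[ 0.9986 -0.0509  0.0125]
 [-0.0509 -0.9987  0.0035]
 [ 0.0123 -0.0042 -0.9999]]
```

View pics/s10c.png

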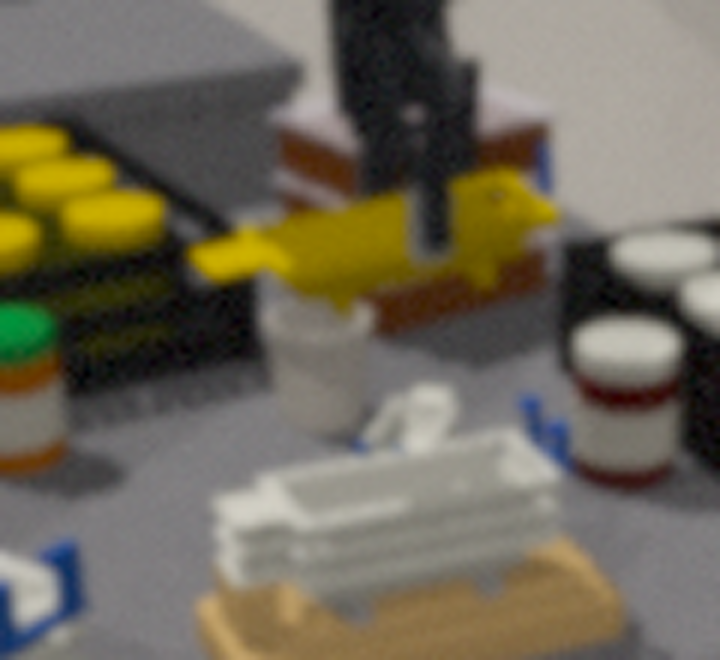

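View pics/w10.png

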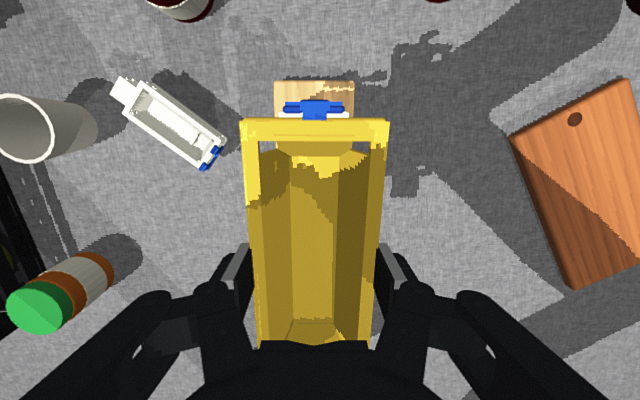

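```bash
python3 - <<'E'
from h import *
import pickle
for n in ('w1','w5'):
    s=pickle.load(open(n+'.pkl','rb'));W=cam('wrist',s)
    im=cv2.imread(f'pics/{n}.png');hsv=cv2.cvtColor(im,cv2.COLOR_BGR2HSV)
    b=cv2.inRange(hsv,(3,110,40),(18,255,255));b[:,:460]=0;b[:80]=0
    b=cv2.morphologyEx(b,cv2.MORPH_CLOSE,np.ones((7,7)))
    cs,_=cv2.findContours(b,cv2.RETR_EXTERNAL,cv2.CHAIN_APPROX_NONE);c=max(cs,key=cv2.contourArea)
    P=onz(W,c.reshape(-1,2)+0.0,18)[:,:2].astype(np.float32)
    print(n,cv2.boundingRect(c),cv2.minAreaRect(P))
im=cv2.imread('pics/top0.png');hsv=cv2.cvtColor(im,cv2.COLOR_BGR2HSV)
b=cv2.inRange(hsv,(5,110,60),(18,255,255));b[:,:330]=0;b[:,420:]=0;b[:150]=0;b[250:]=0
cs,_=cv2.findContours(b,cv2.RETR_EXTERNAL,cv2.CHAIN_APPROX_NONE);c=max(cs,key=cv2.contourArea)
print('top',cv2.minAreaRect(onz(cam('top'),c.reshape(-1,2)+0.0,18)[:,:2].astype(np.float32)))
# side view: 
im=cv2.imread('pics/s10.png');hsv=cv2.cvtColor(im,cv2.COLOR_BGR2HSV)
E
```

```text
w1 (479, 100, 139, 177) ((518.428955078125, -179.8558807373047), (242.4726104736328, 132.77003479003906), 27.295604705810547)
w5 (479, 95, 141, 179) ((518.213623046875, -179.80545043945312), (242.1007080078125, 132.82371520996094), 27.31633758544922)
top ((514.7960205078125, -184.58029174804688), (237.7669219970703, 129.76585388183594), 27.25270652770996)
```

Emit:
{"api": "jog_arm", "payload": {"increments": [[-0.001,0.015,0,-1.5],[-0.003,0.045,0,-4],[-0.006,0.085,0,-7.5],[-0.009,0.13,0,-11.5],[-0.012,0.175,0,-15.5],[-0.015,0.22,0,-19.5],[-0.018,0.265,0,-23.5],[-0.021,0.305,0,-27],[-0.023,0.333,0,-29.5],[-0.023,0.346,0,-30.2]]}}

```text
clock: 13.38
position: [515.2, -183.3, 236.8]
ee_rot: [0.972, 0.235, 0.004, -0.0]
contact_force: [-0.3, 0.1, -0.8]
gripper_width: 60.1
```

Emit:
{"api": "jog_arm", "payload": {"increments": [[0,0,0,0],[0,0,0,0],[0,0,0,0]]}}

```text
clock: 13.75
position: [515.4, -182.4, 236.8]
ee_rot: [0.972, 0.235, 0.004, -0.0]
contact_force: [-0.6, 0.5, -1.1]
gripper_width: 60.4
```

```bash
python3 - <<'E'
from h import *
import pickle
s=read_state();pickle.dump(s,open('w11.pkl','wb'))
im=get_image('wrist'); cv2.imwrite('pics/w11.png',cv2.cvtColor(im,cv2.COLOR_RGB2BGR))
im=get_image('side'); cv2.imwrite('pics/s11.png',cv2.cvtColor(im,cv2.COLOR_RGB2BGR)); crop('pics/s11.png','pics/s11c.png',260,140,440,310,4)
print(s['clock'],s['contact_force'],s['position'],s['gripper_width'],R.from_quat(s['ee_rot']).as_matrix().round(4))
E
```

```text
13.75 [-0.64700934  0.51703178 -1.09860432] [ 515.43839339 -182.42483787  236.7964123 ] 60.350929018512865 [[ 0.8891  0.4577  0.0076]
 [ 0.4577 -0.8891  0.0026]
 [ 0.0079  0.0012 -1.    ]]
```

View pics/w11.png

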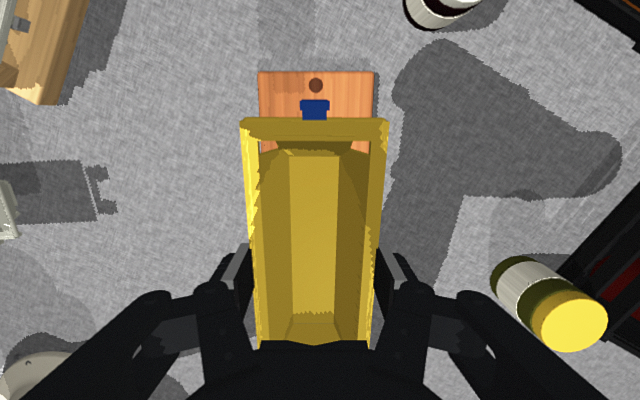

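View pics/s11c.png

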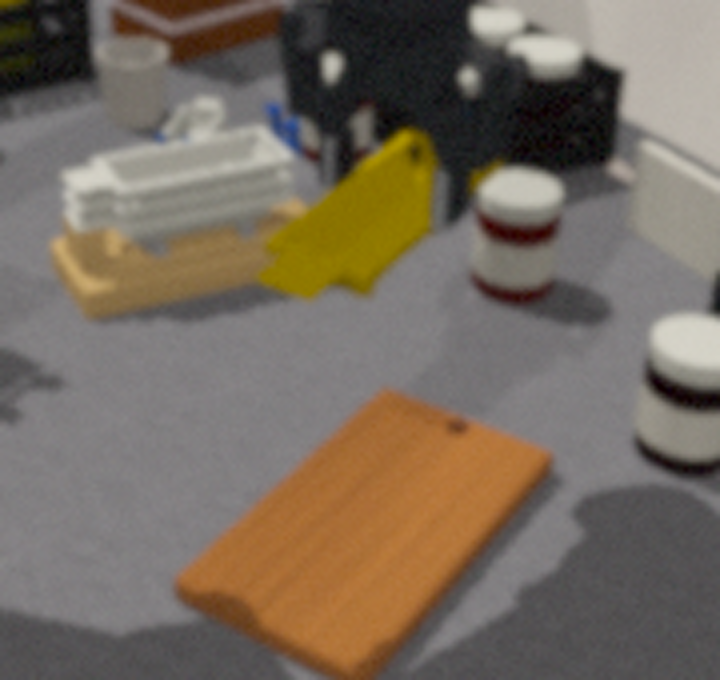

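```bash
python3 - <<'E'
from h import *
import pickle
crop('pics/w11.png','pics/w11c.png',240,60,400,130,5)
s=pickle.load(open('w11.pkl','rb'));W=cam('wrist',s)
im=cv2.imread('pics/w11.png');hsv=cv2.cvtColor(im,cv2.COLOR_BGR2HSV)
b=cv2.inRange(hsv,(3,80,40),(19,255,255))
for r in (74,80,90,100,110):
    xs=np.nonzero(b[r,240:400])[0]+240;print(r,xs.min(),xs.max())
ya=[np.nonzero(b[60:120,c])[0].min()+60 for c in (265,280,300,330,350,368)];print(ya)
E
```

```text
74 257 373
80 257 373
90 258 373
100 259 372
110 259 372
[np.int64(71), np.int64(71), np.int64(71), np.int64(71), np.int64(71), np.int64(71)]
```

View pics/w11c.png

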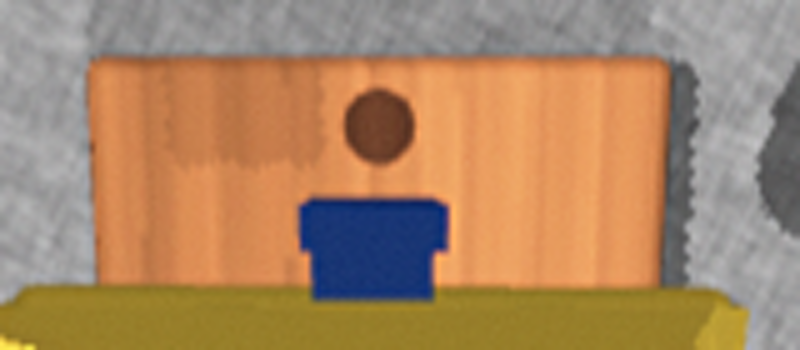

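```bash
python3 - <<'E'
from h import *
import pickle
s=pickle.load(open('w11.pkl','rb'));W=cam('wrist',s)
P=onz(W,[[257.5,71],[374,71],[259,110],[372.8,110]],18);print(P.round(1),np.linalg.norm(P[0]-P[1]))
d=((P[0]+P[1])-(P[2]+P[3]))[:2];print(np.degrees(np.arctan2(d[1],d[0])))
n=(P[0]-P[1])[:2];print('from end edge',np.degrees(np.arctan2(-n[0],n[1])))
for y in (27.3,):
    u=np.array([np.cos(np.radians(y)),np.sin(np.radians(y))]);c=P[:2].mean(0)[:2]-120*u;print('board centre',c)
Rm=R.from_quat(s['ee_rot']).as_matrix();print('tool yaw',np.degrees(np.arctan2(Rm[1,0],Rm[0,0])))
for cc in ([*c,18],[514.8,-184.6,18]):
    print('tool delta',Rm.T@(np.array(cc)-s['position']))
# tray tilt/position in tool: clip rim corners (241,119),(388,119)
q=[[242,119.5],[387.5,119.5]]
# width 62 -> depth
from numpy.linalg import norm
for z in (235,240,245,250,255):
    A=onz(W,q,z);print(z,norm(A[0]-A[1]),Rm.T@(A.mean(0)-s['position']))
E
```

```text
[[ 593.   -75.1   18. ]
 [ 651.2 -187.7   18. ]
 [ 556.8  -93.1   18. ]
 [ 615.7 -207.2   18. ]] 126.75446863771108
27.683995613172826
from end edge 27.31052602998563
board centre [ 515.49282772 -186.40235967]
tool yaw 27.24236907425425
tool delta [ -3.507462     3.30287824 218.77952917]
tool delta [ -3.29840647   1.38329337 218.7789202 ]
235 61.20055753163271 [72.36808183  1.32182595  2.3719701 ]
240 58.79289428506149 [72.52299345  1.30095406 -2.6269867 ]
245 56.38523103849026 [72.67790508  1.28008217 -7.62594351]
250 53.97756779191898 [ 72.8328167    1.25921028 -12.62490031]
255 51.56990454534775 [ 72.98772832   1.23833839 -17.62385711]
```

Emit:
{"api": "jog_arm", "payload": {"increments": [[-0.0014,0.0017,0.015,0],[-0.0014,0.0017,0.04,0],[-0.0014,0.0017,0.07,0],[-0.0014,0.0017,0.1,0],[-0.0014,0.0017,0.125,0],[-0.0014,0.0017,0.142,0],[-0.0014,0.0017,0.152,0],[-0.0014,0.0017,0.157,0],[-0.0014,0.0017,0.157,0],[-0.0014,0.0017,0.157,0]]}}

```text
clock: 15.1
position: [516.6, -184.4, 80.6]
ee_rot: [0.972, 0.236, 0.005, -0.0]
contact_force: [0.7, 0.3, -0.8]
gripper_width: 59.8
```

```bash
python3 - <<'E'
from h import *
import pickle
s=read_state();pickle.dump(s,open('w12.pkl','wb'))
im=get_image('wrist'); cv2.imwrite('pics/w12.png',cv2.cvtColor(im,cv2.COLOR_RGB2BGR))
im=get_image('side'); cv2.imwrite('pics/s12.png',cv2.cvtColor(im,cv2.COLOR_RGB2BGR)); crop('pics/s12.png','pics/s12c.png',290,200,420,310,6)
print(s['clock'],s['contact_force'],s['position'],s['gripper_width'],R.from_quat(s['ee_rot']).as_matrix().round(4))
E
```

```text
15.1 [ 0.72326186  0.26022073 -0.82179715] [ 516.64011279 -184.40663577   80.55462184] 59.81394109644159 [[ 0.889   0.4578  0.0092]
 [ 0.4578 -0.8891  0.0023]
 [ 0.0092  0.0022 -1.    ]]
```

View pics/w12.png

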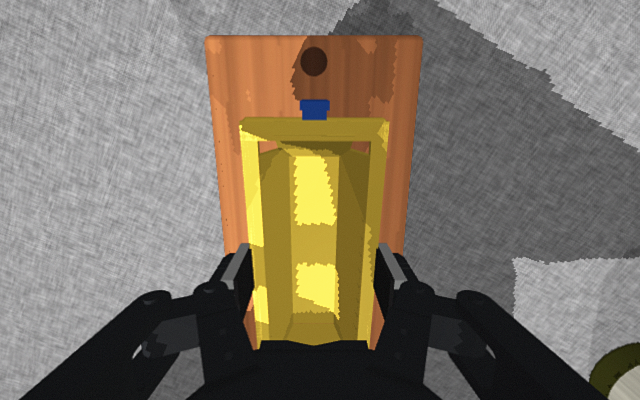

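View pics/s12c.png

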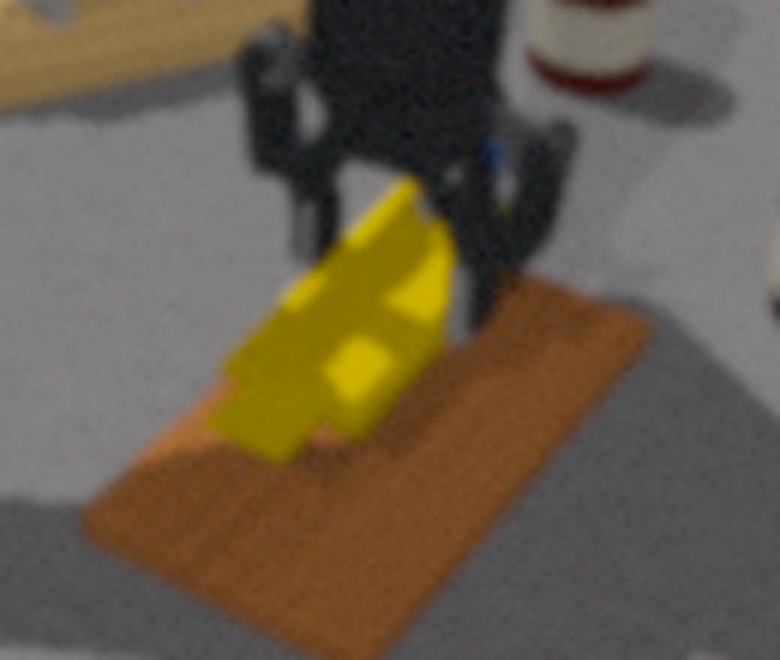

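```bash
python3 - <<'E'
from h import *
import pickle
s=pickle.load(open('w12.pkl','rb'));W=cam('wrist',s);Rm=R.from_quat(s['ee_rot']).as_matrix()
P=onz(W,[[205.5,36.5],[423,36.5],[314,36.5]],18);print(np.linalg.norm(P[0]-P[1]));
for p in P: print(Rm.T@(p-s['position']))
E
```

```text
125.1844796992701
[116.35637026 -61.39370868  63.49941742]
[116.5446344   63.7903353   63.77079471]
[116.5506466    1.0192954   63.63564502]
```

Emit:
{"api": "jog_arm", "payload": {"increments": [[0,0,0.003,0],[0,0,0.007,0],[0,0,0.008,0],[0,0,0.008,0]]}}

```text
clock: 15.7
position: [516.5, -184.4, 72.3]
ee_rot: [0.972, 0.235, 0.005, -0.0]
contact_force: [0.0, 0.1, -0.2]
gripper_width: 59.9
```

Emit:
{"api": "jog_arm", "payload": {"increments": [[0,0,0.001,0],[0,0,0.002,0],[0,0,0.002,0]]}}

```text
clock: 16.08
position: [516.5, -184.4, 70.3]
ee_rot: [0.972, 0.236, 0.004, -0.0]
contact_force: [-0.2, 0.8, -0.0]
gripper_width: 60.1
```

Emit:
{"api": "jog_arm", "payload": {"increments": [[0,0,0.001,0],[0,0,0.002,0],[0,0,0.002,0]]}}

```text
clock: 16.45
position: [516.5, -184.3, 68.2]
ee_rot: [0.972, 0.236, 0.004, -0.0]
contact_force: [-0.0, -0.3, 0.1]
gripper_width: 60.3
```

Emit:
{"api": "jog_arm", "payload": {"increments": [[0,0,0.001,0],[0,0,0.002,0],[0,0,0.002,0]]}}

```text
clock: 16.82
position: [516.4, -184.3, 66.0]
ee_rot: [0.972, 0.235, 0.004, -0.0]
contact_force: [0.7, 0.8, -0.5]
gripper_width: 60.1
```

Emit:
{"api": "jog_arm", "payload": {"increments": [[0,0,0.001,0],[0,0,0.002,0],[0,0,0.002,0]]}}

```text
clock: 17.2
position: [516.3, -184.3, 63.9]
ee_rot: [0.972, 0.235, 0.004, -0.0]
contact_force: [-0.8, -0.4, -0.7]
gripper_width: 60.4
```

Emit:
{"api": "jog_arm", "payload": {"increments": [[0,0,0.001,0],[0,0,0.0015,0],[0,0,0.0015,0]]}}

```text
clock: 17.58
position: [516.6, -184.2, 62.7]
ee_rot: [0.972, 0.236, 0.004, -0.0]
contact_force: [0.1, 0.7, 1.0]
gripper_width: 60.2
```

```bash
python3 - <<'E'
from h import *
s=read_state()
im=get_image('side'); cv2.imwrite('pics/s13.png',cv2.cvtColor(im,cv2.COLOR_RGB2BGR)); crop('pics/s13.png','pics/s13c.png',290,200,420,310,6)
print(s['clock'],s['contact_force'],s['position'],s['gripper_width'],s['wrist_torque'])
E
```

```text
17.575 [0.08504309 0.74385473 1.009728  ] [ 516.6012066 -184.2471099   62.6762788] 60.244398614157184 [ 0.19777934  0.06860546 -0.00687725]
```

View pics/s13c.png

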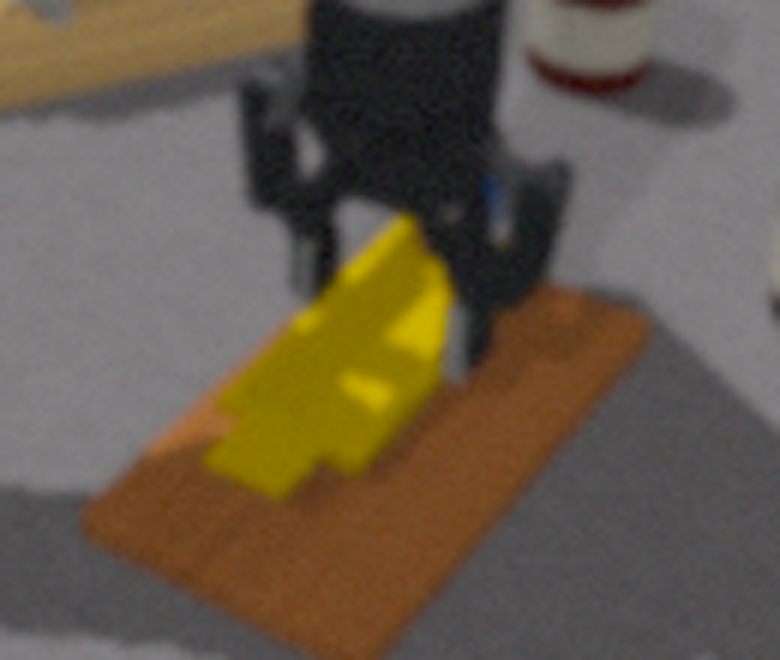

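Emit:
{"api": "jog_arm", "payload": {"increments": [[0,0,0.001,0],[0,0,0.001,0],[0,0,0.001,0]]}}

```text
clock: 18.0
position: [516.9, -184.1, 62.2]
ee_rot: [0.972, 0.236, 0.005, -0.0]
contact_force: [-0.1, 3.5, 4.5]
gripper_width: 60.1
```

Emit:
{"api": "jog_arm", "payload": {"increments": [[0,0,0.001,0],[0,0,0.001,0],[0,0,0.001,0]]}}

```text
clock: 18.38
position: [517.2, -184.0, 61.9]
ee_rot: [0.972, 0.236, 0.005, 0.0]
contact_force: [-1.3, 3.0, 6.7]
gripper_width: 59.9
```

Emit:
{"api": "jog_arm", "payload": {"increments": [[-0.001,0,0.001,0],[-0.001,0,0.0015,0],[-0.001,0,0.0015,0]]}}

```text
clock: 18.75
position: [517.2, -184.0, 61.8]
ee_rot: [0.972, 0.236, 0.006, 0.0]
contact_force: [-0.5, 5.1, 9.7]
gripper_width: 59.8
```

Emit:
{"api": "jog_arm", "payload": {"increments": [[-0.0005,0,0.001,0],[-0.0005,0,0.0015,0],[-0.0005,0,0.0015,0]]}}

```text
clock: 19.12
position: [517.3, -183.8, 61.6]
ee_rot: [0.972, 0.236, 0.007, 0.0]
contact_force: [-1.5, 5.9, 9.2]
gripper_width: 60.1
```

```bash
python3 - <<'E'
from h import *
s=read_state()
im=get_image('side'); cv2.imwrite('pics/s14.png',cv2.cvtColor(im,cv2.COLOR_RGB2BGR)); crop('pics/s14.png','pics/s14c.png',290,200,420,310,6)
print(s['clock'],s['contact_force'],s['position'],s['gripper_width'],s['wrist_torque'])
E
```

```text
19.125 [-1.51783718  5.87039355  9.24261635] [ 517.32439758 -183.83200938   61.64345868] 60.07970828963327 [ 1.23291721  0.78920495 -0.16076445]
```

View pics/s14c.png

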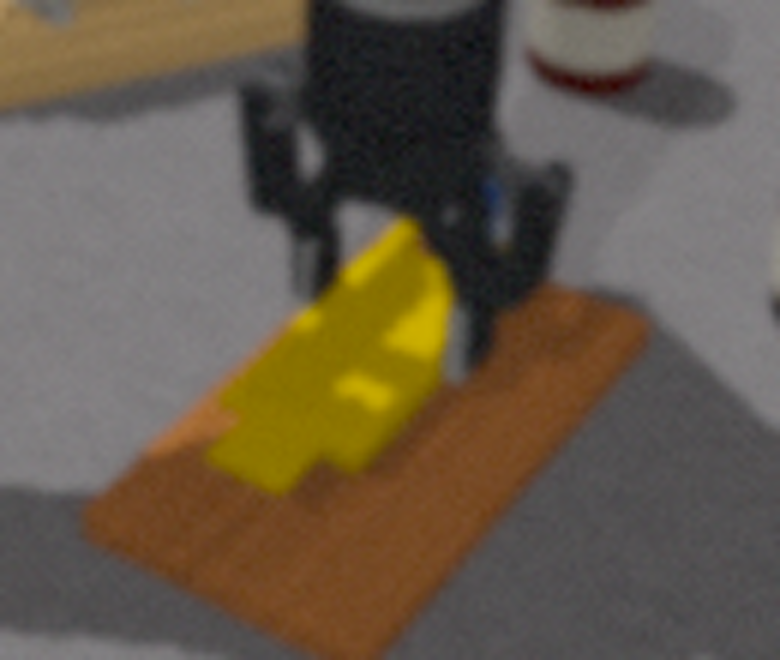

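```bash
python3 - <<'E'
from h import *
s=read_state()
im=get_image('wrist'); cv2.imwrite('pics/w14.png',cv2.cvtColor(im,cv2.COLOR_RGB2BGR))
a=cv2.imread('pics/w12.png')[90:345,225:405];b=cv2.imread('pics/w14.png')[90:345,225:405]
cv2.imwrite('pics/cmp.png',cv2.resize(np.hstack([a,b]),None,fx=2.2,fy=2.2))
E
```

```text
(no output)
```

View pics/cmp.png

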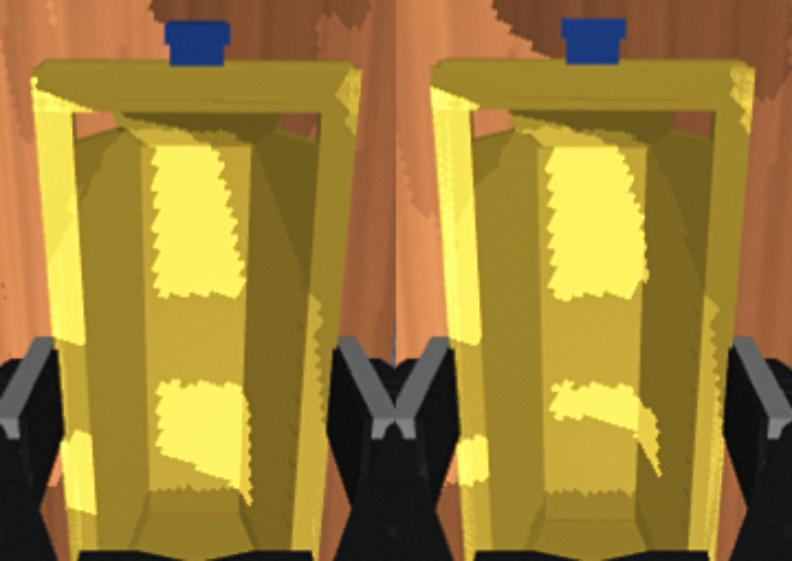

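Emit:
{"api": "jog_arm", "payload": {"increments": [[0.0005,0,0.001,0],[0.0012,0,0.0018,0],[0.0015,0,0.002,0],[0.0015,0,0.002,0]]}}

```text
clock: 19.73
position: [517.9, -183.4, 61.0]
ee_rot: [0.972, 0.236, 0.005, 0.0]
contact_force: [-3.2, 1.6, 11.9]
gripper_width: 60.2
```

Emit:
{"api": "jog_arm", "payload": {"increments": [[0.0005,0,0.001,0],[0.0012,0,0.0018,0],[0.0015,0,0.002,0],[0.0015,0,0.002,0]]}}

```text
clock: 20.23
position: [518.3, -183.3, 60.5]
ee_rot: [0.972, 0.237, 0.004, 0.001]
contact_force: [-3.9, 1.7, 14.3]
gripper_width: 60.3
```

Emit:
{"api": "jog_arm", "payload": {"increments": [[0.0005,0,0.001,0],[0.0012,0,0.0018,0],[0.0015,0,0.002,0],[0.0015,0,0.002,0]]}}

```text
clock: 20.72
position: [518.8, -183.1, 60.2]
ee_rot: [0.972, 0.237, 0.003, 0.001]
contact_force: [-3.5, 1.1, 13.3]
gripper_width: 60.4
```

Emit:
{"api": "jog_arm", "payload": {"increments": [[0.0005,0,0.001,0],[0.0012,0,0.0018,0],[0.0015,0,0.002,0],[0.0015,0,0.002,0]]}}

```text
clock: 21.22
position: [518.9, -183.1, 60.2]
ee_rot: [0.972, 0.237, 0.001, 0.001]
contact_force: [-6.0, 0.6, 16.3]
gripper_width: 60.2
```

Emit:
{"api": "jog_arm", "payload": {"increments": [[0.0005,0,0.001,0],[0.0012,0,0.0018,0],[0.0015,0,0.002,0],[0.0015,0,0.002,0]]}}

```text
clock: 21.72
position: [518.9, -183.1, 60.2]
ee_rot: [0.972, 0.237, -0.0, 0.001]
contact_force: [-5.6, 1.4, 16.1]
gripper_width: 60.4
```

Emit:
{"api": "jog_arm", "payload": {"increments": [[0.0005,0,0.001,0],[0.0012,0,0.0018,0],[0.0015,0,0.002,0],[0.0015,0,0.002,0]]}}

```text
clock: 22.22
position: [518.9, -183.1, 60.2]
ee_rot: [0.971, 0.237, -0.002, 0.001]
contact_force: [-5.2, 0.0, 17.4]
gripper_width: 59.9
```

```bash
python3 - <<'E'
from h import *
s=read_state();print(s['wrist_torque'],R.from_quat(s['ee_rot']).as_matrix().round(4))
im=get_image('wrist'); cv2.imwrite('pics/w15.png',cv2.cvtColor(im,cv2.COLOR_RGB2BGR))
im=get_image('side'); cv2.imwrite('pics/s15.png',cv2.cvtColor(im,cv2.COLOR_RGB2BGR)); 
a=cv2.imread('pics/w12.png')[90:345,225:405];b=cv2.imread('pics/w15.png')[90:345,225:405]
cv2.imwrite('pics/cmp.png',cv2.resize(np.hstack([a,b]),None,fx=2.2,fy=2.2))
a=cv2.imread('pics/s14.png')[220:290,310:400];b=cv2.imread('pics/s15.png')[220:290,310:400]
cv2.imwrite('pics/cmps.png',cv2.resize(np.hstack([a,b]),None,fx=4.4,fy=4.4,interpolation=cv2.INTER_CUBIC))
E
```

```text
[ 0.19970509  2.06645458 -0.1267943 ] [[ 0.8876  0.4606 -0.0023]
 [ 0.4606 -0.8876 -0.0035]
 [-0.0037  0.002  -1.    ]]
```

View pics/cmp.png

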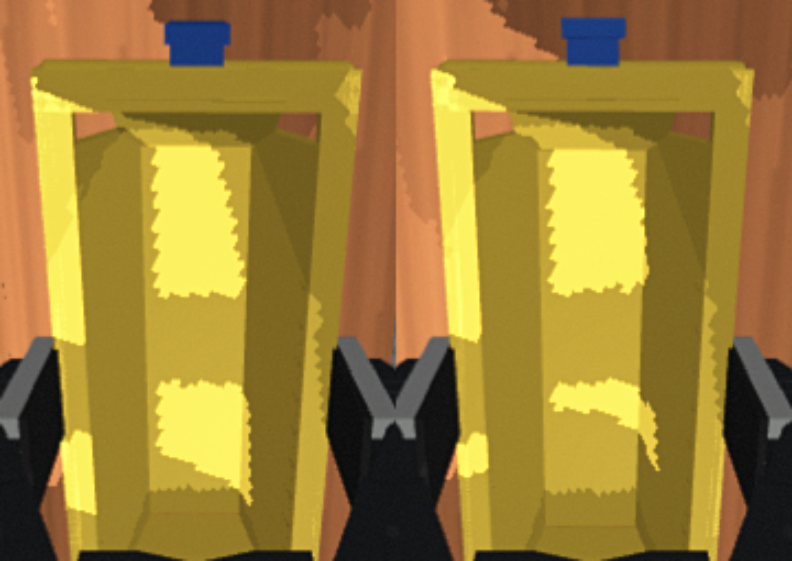

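View pics/cmps.png

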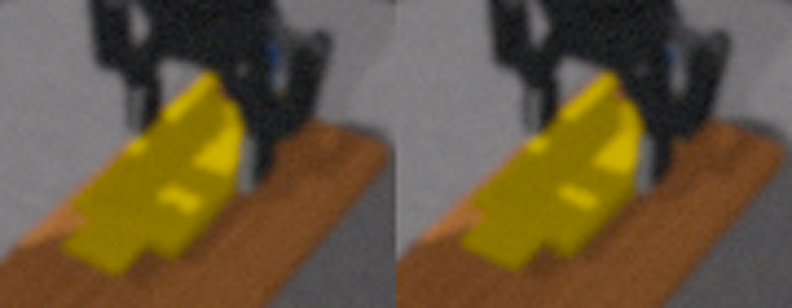

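Emit:
{"api": "jog_arm", "payload": {"increments": [[0,0,0,0],[0,0,0,0],[0,0,0,0]]}}

```text
clock: 22.7
position: [518.8, -183.2, 60.4]
ee_rot: [0.971, 0.237, -0.002, 0.001]
contact_force: [-2.3, 0.1, 5.8]
gripper_width: 60.4
```

Emit:
{"api": "jog_arm", "payload": {"increments": [[0,0,0,0],[0,0,0,0],[0,0,0,0],[0,0,0,0]], "hand": 0.75}}

```text
clock: 23.2
position: [518.8, -183.2, 60.2]
ee_rot: [0.971, 0.237, -0.002, 0.001]
contact_force: [-0.0, -0.2, 0.0]
gripper_width: 74.8
```

```bash
python3 - <<'E'
from h import *
s=read_state();print(s['contact_force'],s['position'],s['gripper_width'])
im=get_image('wrist'); cv2.imwrite('pics/w16.png',cv2.cvtColor(im,cv2.COLOR_RGB2BGR))
E
```

```text
[-0.02753951 -0.22509498  0.04149328] [ 518.75876856 -183.19421537   60.20327869] 74.80977825772669
```

View pics/w16.png

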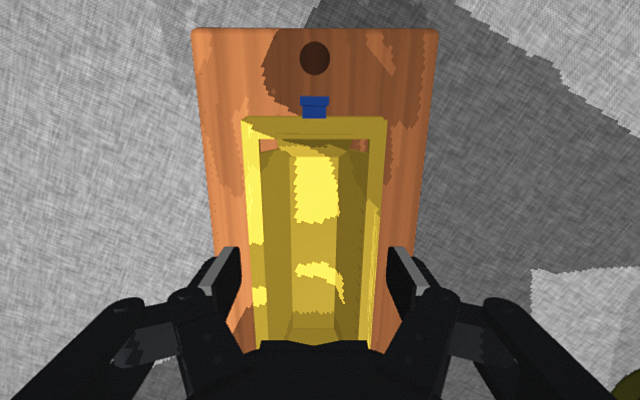

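Emit:
{"api": "jog_arm", "payload": {"increments": [[0,0,-0.008,0],[0,0,-0.025,0],[0,0,-0.05,0],[0,0,-0.085,0],[0,0,-0.12,0],[0,0,-0.155,0],[0,0,-0.18,0],[-0.04,0,-0.2,0],[-0.06,0,-0.2,0],[-0.06,0,-0.2,0]], "hand": 1}}

```text
clock: 24.5
position: [464.9, -210.4, 260.5]
ee_rot: [0.972, 0.236, -0.002, 0.001]
contact_force: [-0.1, 0.1, 0.8]
gripper_width: 85.4
```

```bash
python3 - <<'E'
from h import *
import pickle
s=read_state();print(s['clock'],s['contact_force'],s['position'],s['gripper_width']);pickle.dump(s,open('w17.pkl','wb'))
for n in ('wrist','side','top'):
    im=get_image(n); cv2.imwrite(f'pics/{n}17.png',cv2.cvtColor(im,cv2.COLOR_RGB2BGR))
E
```

```text
24.5 [-0.13275297  0.09704938  0.84088611] [ 464.85001268 -210.4374626   260.53838953] 85.39055239851092
```

View pics/wrist17.png

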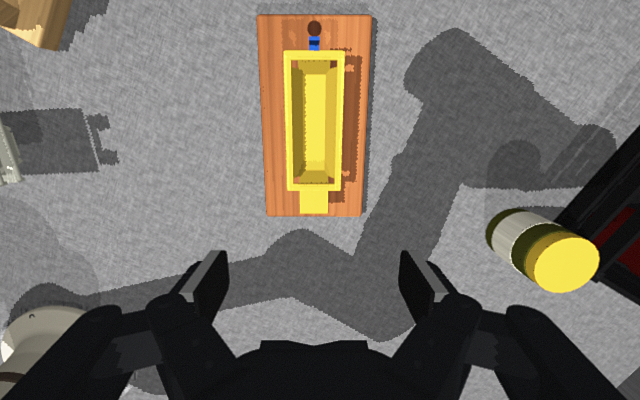

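View pics/side17.png

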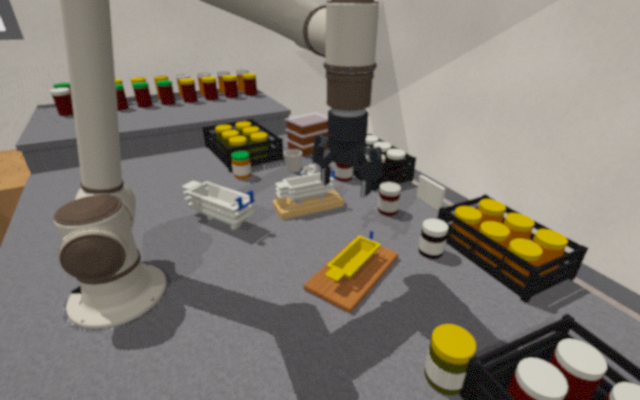

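View pics/top17.png

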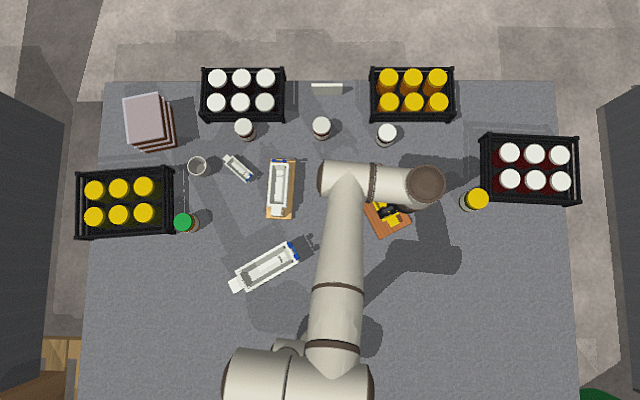

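```bash
python3 - <<'E'
from h import *
import pickle
s=pickle.load(open('w17.pkl','rb'));W=cam('wrist',s)
im=cv2.imread('pics/wrist17.png');hsv=cv2.cvtColor(im,cv2.COLOR_BGR2HSV)
b=cv2.inRange(hsv,(3,80,30),(34,255,255));b[:,:230]=0;b[:,400:]=0;b[230:]=0
y=cv2.inRange(hsv,(22,120,60),(34,255,255));y[:,:260]=0;y[:,370:]=0;y[230:]=0
o=[]
for m,z in ((b,18),(y,58)):
    m=cv2.morphologyEx(m,cv2.MORPH_OPEN,np.ones((3,3)))
    if z==58: m[191:]=0
    cs,_=cv2.findContours(m,cv2.RETR_EXTERNAL,cv2.CHAIN_APPROX_NONE);c=max(cs,key=cv2.contourArea)
    r=cv2.minAreaRect(onz(W,c.reshape(-1,2)+0.,z)[:,:2].astype(np.float32));print(cv2.boundingRect(c),r);o.append(np.array(r[0]))
d=o[1]-o[0];a=np.radians(27.3);print('offset along/across',d@[np.cos(a),np.sin(a)],d@[-np.sin(a),np.cos(a)])
crop('pics/side17.png','pics/side17c.png',260,150,400,310,4)
crop('pics/top17.png','pics/top17c.png',180,110,310,230,5)
E
```

```text
(256, 14, 116, 203) ((516.3934936523438, -185.5253448486328), (236.89096069335938, 128.4254608154297), 27.280933380126953)
(283, 50, 62, 141) ((518.3738403320312, -183.98391723632812), (146.9942626953125, 62.375816345214844), 27.356006622314453)
offset along/across 2.4667452738546887 0.4614540168209526
```

View pics/side17c.png

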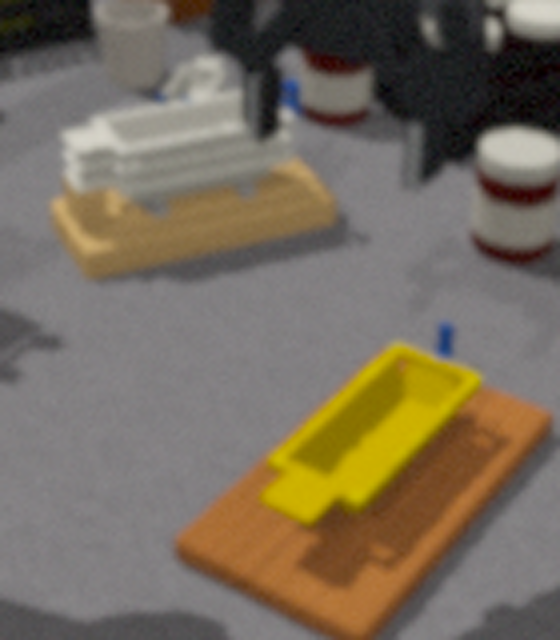

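View pics/top17c.png

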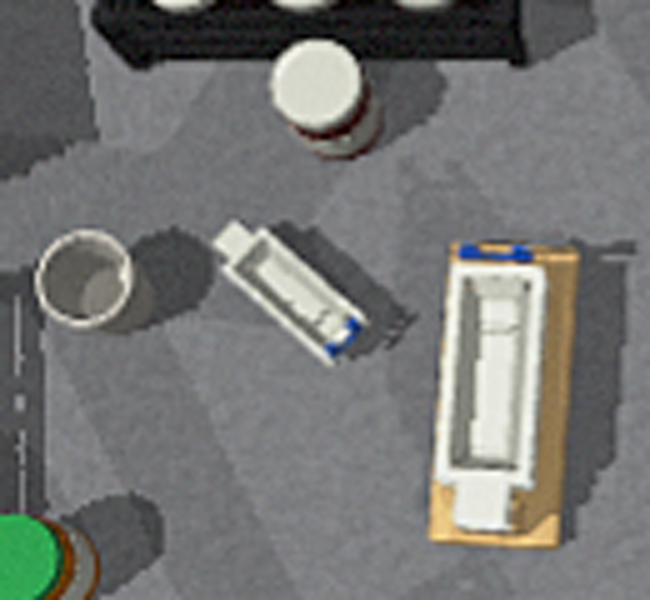

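```bash
python3 -c "
from bench import *
print(job_done()); print(read_state()['clock'])"
```

```text
the job is handed in; nothing more can be done
None
the job is handed in; nothing more can be done
```

I popped the yellow tray's clipped end free by pressing its thumb tab, gripped the tray by its skirts and lifted it off alone. I set it down on the board, pressed it level against it, let go and backed away. The job was handed in at about 25 s of the 61 s allowed; it reports no verdict.

- **Placement:** the last wrist picture shows the tray upright on the board, about 2.5 mm off the middle lengthwise and 0.5 mm across. It is lined up with the board to within about 0.1°.
- **Everything else:** the last top and side pictures show the white trays still on their stand. The jars and cup look unmoved, judged by eye rather than measured. The gripper was clear and touching nothing.

Three checks were less than clean:

- **Tab press:** the force briefly reached about 14 N, above the stated 4–12 N. The fingertip was sticking to the tab, so I let it move along with the tab and the force fell straight away.
- **Set-down:** the tray was held tilted, so I levelled it against the board with up to about 17 N before opening the gripper.
- **Board position:** first estimates from the top and wrist cameras differed by 3–5 mm. I used a closer wrist view, which agreed with the top camera to about 2 mm.

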